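Clear the cast bangle blanks from the sorting tray into the melt box

TASK

Clear every rejected bangle casting out of the sorting tray into the melt box: first swing the box's lid well up, nearly upright, and let go of it to make sure that its stiff hinge holds it there, then scoop the rings up with the flat scoop by pushing it under them against the tray's back wall, lift them clear and tip them into the open box, as often as it takes. The castings have sharp flash, so your fingers must not touch them. When the tray is empty, set the scoop back down flat on the middle of its mat and shut the lid fully; leave the bowl, the hammer and the brick where they are.

Things in the scene. Friction and masses are not known exactly. Their poses are not given: they have to be found in the camera images.
- tray: fixed dark steel sorting tray, open on its -x side, with a back wall 42 mm high (rim 45) on its +x (far) side and two side walls 30 mm high (rim 33), all 4 mm thick. Inside: x from -100 mm (open edge) to +100 mm (inner face of the back wall), y from -125 to +125 mm; the floor's top is at z = 2 mm. Origin at the centre of its underside; turned by up to 0.12 rad.
- scoop: loose flat steel scoop, 200 g, on its mat; +x points from handle to lip, away from the robot. Pan 92 mm long (lip at x = +46, 26 mm high back wall at -46), 104 mm wide, floor 1.6 mm thick, side walls 22 mm high on the rear 50 mm, tapering to the flat lip. Polished: rings slide off once the lip points down over about 20 degrees. Origin: centre of the pan's underside.
- scoop_grip (a point): where to grip the scoop's handle, at (-70, 0, 81) mm in the scoop's frame (same axes). The handle is a flat-sided wooden bar 22 mm wide across y (grip it across this) and 24 mm thick, rising behind the pan's back wall and leaning back 12 degrees from upright; its top is 33 mm further up the bar, 112 mm above the pan's underside.
- mat: fixed black rubber mat on the bench, 170 x 150 mm, 4 mm thick, where the scoop lies. Origin at the centre of its underside. It is on the opposite side of the tray from the melt box.
- melt_box: fixed grey steel box, outside 160 mm along x, 170 mm along y, 100 mm high, walls and floor 4 mm, open at the top under its lid; beside the tray, on its left or right. Origin at the centre of its underside; its -x side faces the robot, turned by up to 0.2 rad.
- lid (a joint): angle (rad) of the box's lid: 0 shut, grows as its front edge (towards the robot) swings up, 1.57 upright, stop at 1.9. The stiff hinge along the box's y at its far rim holds it where it is left; about 3 N at the knob moves it. It may start slightly ajar. Flat plate 160 x 170 x 6 mm, 0.2 kg.
- lid_handle (a point): centre of the head of the black knob on the lid: a round head 28 mm across and 16 mm tall on a thinner neck, its centre 35 mm above the lid's upper face when shut, 30 mm in from the lid's front edge, on its middle line. Its z axis points out along the knob, its y axis along the hinge.
- lid_hinge (a point): point on the lid's hinge line, in the middle of the box's far rim at 100 mm height; the hinge axis is its y axis.
- blank1: rough brass bangle casting: a ring, 64 mm outside diameter, of round section 10 mm thick, with an open middle, about 110 g, lying flat in the tray. Origin at the centre of its lower side. There are four to six such rings; None if this one is absent.
- blank2: rough brass bangle casting: a ring, 64 mm outside diameter, of round section 10 mm thick, with an open middle, about 110 g, lying flat in the tray. Origin at the centre of its lower side. Like blank1; None if absent.
- blank3: rough brass bangle casting: a ring, 64 mm outside diameter, of round section 10 mm thick, with an open middle, about 110 g, lying flat in the tray. Origin at the centre of its lower side. Like blank1; None if absent.
- blank4: rough brass bangle casting: a ring, 64 mm outside diameter, of round section 10 mm thick, with an open middle, about 110 g, lying flat in the tray. Origin at the centre of its lower side. Like blank1; None if absent.
- blank5: rough brass bangle casting: a ring, 64 mm outside diameter, of round section 10 mm thick, with an open middle, about 110 g, lying flat in the tray. Origin at the centre of its lower side. Like blank1; None if absent.
- blank6: rough brass bangle casting: a ring, 64 mm outside diameter, of round section 10 mm thick, with an open middle, about 110 g, lying flat in the tray. Origin at the centre of its lower side. Like blank1; None if absent.
- bowl: white ceramic bowl, 80 mm across the rim, 42 mm high; origin at the centre of its underside. Bystander, beyond the tray.
- hammer: bench hammer with a wooden handle, lying on the bench beyond the tray; origin near its middle. Bystander.
- brick: pale soldering brick, 120 x 50 x 32 mm; origin at the centre of its underside. Bystander, beyond the tray on the +y side.
Mind the look-alikes: they are no part of the job. Leave any green look-alike of the scoop alone.

How it is judged (in metres and radians):
On the way, in this order (a step that is already met when the one before it is completed fails the run):
1. the lid is swung up more than 60 degrees, let go, and holds its angle for a second (value of joint lid above 1.05 rad and contact force between the fingers and melt_box below 0.05 N and velocity of joint lid between -0.05 and 0.05 rad/s), for 1 s.
2. at least one ring is lifted clear of the tray on the scoop while the lid stands open (((x of blank1 in the frame of scoop between -0.05 and 0.05 m and y of blank1 in the frame of scoop between -0.055 and 0.055 m and z of blank1 in the frame of scoop between -0.01 and 0.05 m and height (world z) of blank1 above 0.06 m) or (x of blank2 in the frame of scoop between -0.05 and 0.05 m and y of blank2 in the frame of scoop between -0.055 and 0.055 m and z of blank2 in the frame of scoop between -0.01 and 0.05 m and height (world z) of blank2 above 0.06 m) or (x of blank3 in the frame of scoop between -0.05 and 0.05 m and y of blank3 in the frame of scoop between -0.055 and 0.055 m and z of blank3 in the frame of scoop between -0.01 and 0.05 m and height (world z) of blank3 above 0.06 m) or (x of blank4 in the frame of scoop between -0.05 and 0.05 m and y of blank4 in the frame of scoop between -0.055 and 0.055 m and z of blank4 in the frame of scoop between -0.01 and 0.05 m and height (world z) of blank4 above 0.06 m) or (x of blank5 in the frame of scoop between -0.05 and 0.05 m and y of blank5 in the frame of scoop between -0.055 and 0.055 m and z of blank5 in the frame of scoop between -0.01 and 0.05 m and height (world z) of blank5 above 0.06 m) or (x of blank6 in the frame of scoop between -0.05 and 0.05 m and y of blank6 in the frame of scoop between -0.055 and 0.055 m and z of blank6 in the frame of scoop between -0.01 and 0.05 m and height (world z) of blank6 above 0.06 m)) and value of joint lid above 0.9 rad), for 0.2 s.
3. all the rings are in the box while the lid still stands open (x of blank1 in the frame of melt_box between -0.08 and 0.08 m and y of blank1 in the frame of melt_box between -0.085 and 0.085 m and z of each of blank1, blank2, blank3, blank4, blank5, blank6 in the frame of melt_box below 0.095 m and x of blank2 in the frame of melt_box between -0.08 and 0.08 m and y of blank2 in the frame of melt_box between -0.085 and 0.085 m and x of blank3 in the frame of melt_box between -0.08 and 0.08 m and y of blank3 in the frame of melt_box between -0.085 and 0.085 m and x of blank4 in the frame of melt_box between -0.08 and 0.08 m and y of blank4 in the frame of melt_box between -0.085 and 0.085 m and x of blank5 in the frame of melt_box between -0.08 and 0.08 m and y of blank5 in the frame of melt_box between -0.085 and 0.085 m and x of blank6 in the frame of melt_box between -0.08 and 0.08 m and y of blank6 in the frame of melt_box between -0.085 and 0.085 m and value of joint lid above 0.9 rad), for 0.2 s.
At the end, for the whole second after the job is handed in: every ring lies at rest inside the melt box, its lid is shut (under 0.05 rad), and the scoop lies flat and at rest on its mat, its pan's centre within 55 mm of the mat's centre (x of blank1 in the frame of melt_box between -0.08 and 0.08 m and y of blank1 in the frame of melt_box between -0.085 and 0.085 m and z of each of blank1, blank2, blank3, blank4, blank5, blank6 in the frame of melt_box below 0.095 m and x of blank2 in the frame of melt_box between -0.08 and 0.08 m and y of blank2 in the frame of melt_box between -0.085 and 0.085 m and x of blank3 in the frame of melt_box between -0.08 and 0.08 m and y of blank3 in the frame of melt_box between -0.085 and 0.085 m and x of blank4 in the frame of melt_box between -0.08 and 0.08 m and y of blank4 in the frame of melt_box between -0.085 and 0.085 m and x of blank5 in the frame of melt_box between -0.08 and 0.08 m and y of blank5 in the frame of melt_box between -0.085 and 0.085 m and x of blank6 in the frame of melt_box between -0.08 and 0.08 m and y of blank6 in the frame of melt_box between -0.085 and 0.085 m and value of joint lid below 0.05 rad and horizontal distance between scoop and mat below 0.055 m and height (world z) of scoop below 0.012 m and angle between scoop's own z axis and vertical below 0.12 rad and linear speed of scoop below 0.02 m/s and linear speed of each of blank1, blank2, blank3, blank4, blank5, blank6 below 0.03 m/s); the robot touches nothing.
It fails at once if the fingers touch a casting (contact force between the fingers and blank1 above 0.3 N or contact force between the fingers and blank2 above 0.3 N or contact force between the fingers and blank3 above 0.3 N or contact force between the fingers and blank4 above 0.3 N or contact force between the fingers and blank5 above 0.3 N or contact force between the fingers and blank6 above 0.3 N).
It fails at once if a bystander (bowl, hammer, brick) is moved more than 30 mm (distance of any of bowl, hammer, brick from where it was at the start of the episode above 0.03 m).
Of blank1, blank2, blank3, blank4, blank5, blank6 only 4 to 6 are there at a start; the rules pass over those that are not, and their reading is None.
At some moment in a run one of blank1, blank2, blank3, blank4, blank5, blank6 may be knocked a few centimetres aside while the robot is not near it.
It also fails if it takes over 210 s, if anything falls off the work surface, if the arm or the gripper's body presses on something with over 40 N, if the wrist force passes 120 N, or if a joint passes its speed limit or range.

ROBOT

A 6-joint arm with a two-finger parallel gripper is mounted at the origin on the work surface. World frame = base frame: x ahead of the robot, y to its left, z up, the work surface at z = 0. Lengths are in mm, angles in rad, forces in N, time in s.
With the tool pointing down it reaches from about 300 to 875 mm from the base axis. Payload 6.4 kg.
Tool frame: the origin (TCP) lies midway between the tips of the shut fingers; the grasp point (between the pads) lies 19 mm behind it (bot.pinch_z is the distance from the TCP to the grasp point, in mm); z points along the fingers, y is the line along which they close (so a half turn about z gives the same grasp; the last joint's range is limited). The gripper opens to 85 mm and grips with 20 to 120 N. Pads are 22 mm wide; open, the fingers measure 114 mm over their backs; the gripper's body (76 mm by 85 mm) begins 54 mm behind the grasp point. The pads swing forward as they close: fully open they stand 13 mm farther back than shut.
Start: joints at [-1.404, 0.181, 1.607, -0, 1.354, -0.206], TCP at [209.446, -535.512, 231.288] pointing down, gripper open.
Joint ranges: [-2.99, 2.99], [-0.89, 2.07], [0.3, 2.58], [-1.14, 4.28], [0, 2.63], [-3.12, 3.12]. Speed limits (rad/s): [2.57, 2.57, 3.01, 3.14, 3.14, 3.14].

INTERFACE

Orientations are given as a rotation vector (axis times angle).
In Python, from station import bot, eyes, job gives the robot as it stands.
- The arm moves only by the shell command python3 -m pendant 'ROWS' [FORCE]. ROWS is a JSON object of lists of equal length, an entry for each row: "rot": the turn, a rotation vector about the tool's x, y, z in degrees, a list of three; "translation": the shift along the tool's x, y, z in cm, a list of three; "claw": the finger opening in cm, from 0 to 8.54. A call has 1 to 20 rows; each row shifts and turns the commanded pose from where the row before left it, along the tool's axes as they then stand; what a row does not reach is not made up. A row lasts 1/12 s, in which the tool goes at most 41.7 mm and 7.16 degrees, less where a joint would pass 70% of its speed; a pose out of reach is approached as far as the arm can. A call with a gripper value outside its range is refused whole. The fingers move at their own pace and stop on an object; FORCE is the grip in N (left out, the last holds). Time passes only in rows, so rows that do not move let the fingers close. It gives the time, the measured TCP pose, the force, the opening and the grip force at its end, in the units of the state.
- bot.observe(): the state, without advancing time (a new reading comes with each control period).
- eyes.grab_frame(name): name is "scene" or "top" or "wrist"; returns the picture (384x512x3 uint8, blue, green, red); there is no depth.
- eyes.camera_info(name): a dict with "fov_y" (degrees; the focal length in pixels is half the picture's height over the tangent of half this angle, whatever the lens; pixels are square), "cx", "cy" (the principal point, pixels), "extrinsics" (4x4, takes a point from camera to world coordinates). Camera axes: x right, y down, z forward; pixel columns grow to the right and rows downward; lengths in mm; the calibration is good to about 2 mm. A picture is of the moment at which its call begins: read the wrist's pose just before it. camera_info takes no time and is no camera call; for the wrist camera it gives the pose at the moment of the call.
- job.finish_job(): hands the job in; it is judged then, once.
The state is a dict: "t": time; "joint_pos": joint angles; "qd": joint speeds; "tau": joint torques, N m; "tcp_pos": TCP position; "tool_rot": TCP orientation; "wrist_force": force on the tool from outside, world axes, zero at the start; "ft_torque": the same for the moment, N m; "gripper_width": opening from 0.0 (shut) to 1.0 (fully open); "grasp_force": force on a finger pad.
Only numpy, scipy, OpenCV 4.12 (cv2) and the standard library are available. Lean on these libraries where they do the work, as an engineer would, in place of code of your own. Each camera call takes 0.05 s, during which the arm holds its last target. There are 200 camera calls.

## Working session

There is one attempt and no reset: what is moved stays moved. The work goes in short steps, Python scripts to look and compute and a shell command to move; the robot and the scene stay as the last step left them, time stands still between calls to the robot, and variables do not carry over. Pictures are saved under pics/ and viewed, at most 14 in all, crops included, and the job is handed in when it is done.

```bash
ls; mkdir -p pics
python3 - <<'E'
from station import bot, eyes, job
import cv2
print(bot.observe(), bot.pinch_z)
for n in ("scene","top"):
    c=eyes.camera_info(n); print(n,c)
    im=eyes.grab_frame(n); cv2.imwrite(f"pics/{n}0.png",im)
    cv2.imwrite(f"pics/{n}0b.png",cv2.resize(im,(800,600),interpolation=cv2.INTER_CUBIC))
E
```

```text
pics
{'t': 0.0, 'joint_pos': array([-1.40430765e+00,  1.81543446e-01,  1.60799051e+00,  8.38156643e-06,
        1.35378893e+00, -2.06307222e-01]), 'qd': array([ 0.00161625,  0.00074605,  0.0004237 ,  0.0005734 ,  0.00103141,
       -0.00075913]), 'tau': array([-3.57922709e-04, -4.44878340e+01, -3.51336980e+01, -3.16491769e-04,
        9.06698930e-03,  4.28257323e-06]), 'tcp_pos': array([ 209.35039855, -534.95487645,  230.39124939]), 'tool_rot': array([-3.08547519e+00, -5.81878011e-01, -6.69218500e-05]), 'wrist_force': array([-0.64505956, -0.24650487, -0.00428684]), 'ft_torque': array([ 0.06405123,  0.03600182, -0.00612545]), 'grasp_force': 0.0, 'gripper_width': 1.002512414169513} 18.700000000000003
scene {'fov_y': 48.08404992346599, 'cx': 243.4680032732917, 'cy': 186.3432496383501, 'extrinsics': array([[ 5.68917303e-01,  6.65906646e-01, -4.82598633e-01,
         1.10020463e+03],
       [ 8.22356667e-01, -4.54994171e-01,  3.41628184e-01,
        -3.14136351e+02],
       [ 7.91291335e-03, -5.91226389e-01, -8.06466827e-01,
         1.03650283e+03],
       [ 0.00000000e+00,  0.00000000e+00,  0.00000000e+00,
         1.00000000e+00]])}
top {'fov_y': 42.593257629449965, 'cx': 257.00633490538024, 'cy': 191.0858707324907, 'extrinsics': array([[-2.31354144e-02, -9.87870321e-01,  1.53547976e-01,
         3.49877630e+02],
       [-9.99664646e-01,  2.46466776e-02,  7.94582606e-03,
         8.63251507e+01],
       [-1.16338932e-02, -1.53312653e-01, -9.88109247e-01,
         1.35446509e+03],
       [ 0.00000000e+00,  0.00000000e+00,  0.00000000e+00,
         1.00000000e+00]])}
```

View pics/top0b.png

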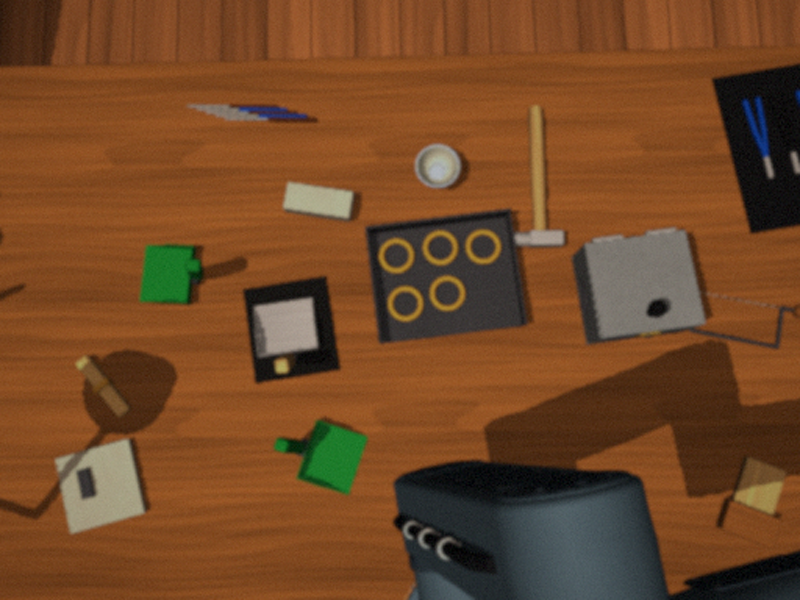

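View pics/scene0b.png

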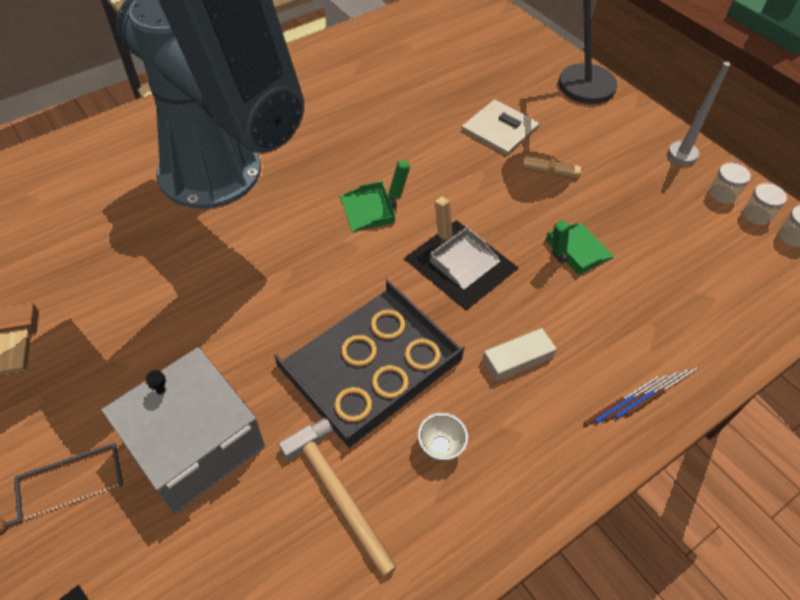

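The top view shows the box on the right (-y) with its knob at about (657,308), the tray in the middle holding 5 rings, and the mat with the scoop on the left. The scene view agrees: knob at (157,380), and scoop handle top at about (443,203).

```bash
cat > h.py <<'E'
import numpy as np, cv2
from scipy.spatial.transform import Rotation as R
from station import bot, eyes, job
def ray(n,uv,s=1.0):
    c=eyes.camera_info(n); f=192/np.tan(np.radians(c["fov_y"]/2)); E=c["extrinsics"]
    u,v=np.array(uv,float)/s
    d=E[:3,:3]@np.array([(u-c["cx"])/f,(v-c["cy"])/f,1]); return E[:3,3],d/np.linalg.norm(d)
def at(n,uv,z,s=1.5625):
    o,d=ray(n,uv,s); return o+d*(z-o[2])/d[2]
def tri(uvt,uvs,s=1.5625):
    o1,d1=ray("top",uvt,s);o2,d2=ray("scene",uvs,s)
    t=np.linalg.lstsq(np.c_[d1,-d2],o2-o1,rcond=None)[0]
    a,b=o1+t[0]*d1,o2+t[1]*d2; return (a+b)/2,np.linalg.norm(a-b)
def proj(n,p):
    c=eyes.camera_info(n); f=192/np.tan(np.radians(c["fov_y"]/2)); E=c["extrinsics"]
    q=E[:3,:3].T@(np.array(p,float)-E[:3,3]); return np.array([c["cx"]+f*q[0]/q[2],c["cy"]+f*q[1]/q[2]])
def T(yaw,tilt=0):
    """tool down, tool y along yawed y (+/-), tilt = lip-down pitch about yawed y"""
    return R.from_euler('z',yaw)*R.from_euler('y',tilt)*R.from_euler('x',np.pi)
def go(p,Rt):
    """tool-frame delta (cm, deg) from measured pose"""
    s=bot.observe(); R0=R.from_rotvec(s["tool_rot"]); d=np.array(p)-s["tcp_pos"]
    print("now",s["tcp_pos"].round(1),"dpos cm tool",(R0.inv().apply(d)/10).round(2),"rot deg",np.degrees((R0.inv()*Rt).as_rotvec()).round(2))
E
python3 - <<'E'
from h import *
np.set_printoptions(suppress=True,precision=1)
def quad(n,uvs,z):
    P=np.array([at(n,u,z) for u in uvs]); print(P[:,:2].tolist().__repr__() if 0 else P[:,:2].round(0).tolist(),"c",P.mean(0)); 
    e=(P[1]-P[0]); print("  edge",np.linalg.norm(P[1]-P[0]),np.linalg.norm(P[2]-P[1]),"dir",np.degrees(np.arctan2(*(P[0]+P[1]-P[2]-P[3])[[1,0]])))
print("box");quad("top",[(585,240),(688,230),(705,328),(590,340)],103)
print("mat");quad("top",[(245,290),(325,278),(339,368),(256,381)],4)
print("tray");quad("top",[(367,228),(511,210),(525,325),(380,342)],40)
print("pan");quad("top",[(253,306),(312,297),(319,348),(258,357)],15)
for r in [(396,255),(440,247),(483,246),(405,303),(447,293)]: print(at("top",r,7))
print("knob",tri((657,308),(157,380))); print("handle",tri((282,366),(443,203)))
E
python3 - <<'E'
import cv2
a=cv2.imread('pics/top0.png')
c1=cv2.resize(a[140:225,360:460],(400,340),interpolation=cv2.INTER_CUBIC)
c2=cv2.resize(a[170:255,150:250],(400,340),interpolation=cv2.INTER_CUBIC)
import numpy as np
cv2.imwrite('pics/crop1.png',np.hstack([c1,c2]))
E
```

```text
box
[[635.0, -210.0], [648.0, -382.0], [484.0, -396.0], [468.0, -209.0]] c [ 558.7 -299.4  103. ]
  edge 172.06802639921816 164.83207796902624 dir 2.189331058337209
mat
[[582.0, 376.0], [600.0, 233.0], [439.0, 210.0], [420.0, 355.0]] c [510.5 293.5   4. ]
  edge 144.10937625860782 162.64357111142877 dir 7.741711689133355
tray
[[681.0, 155.0], [707.0, -99.0], [503.0, -114.0], [480.0, 136.0]] c [592.6  19.4  40. ]
  edge 254.91736379036368 204.35291906739477 dir 4.782129412882715
pan
[[551.0, 359.0], [565.0, 255.0], [474.0, 243.0], [461.0, 350.0]] c [512.9 301.9  15. ]
  edge 105.07307412499794 91.2350764982285 dir 6.659090328202932
[638.3 105.3   7. ]
[650.9  26.3   7. ]
[650.8 -50.7   7. ]
[551.2  91.3   7. ]
[567.3  16.4   7. ]
knob (array([ 513. , -306.6,  144.7]), np.float64(1.8532637533642065))
handle (array([439. , 294.5, 106.2]), np.float64(3.755938296956198))
```

View pics/crop1.png

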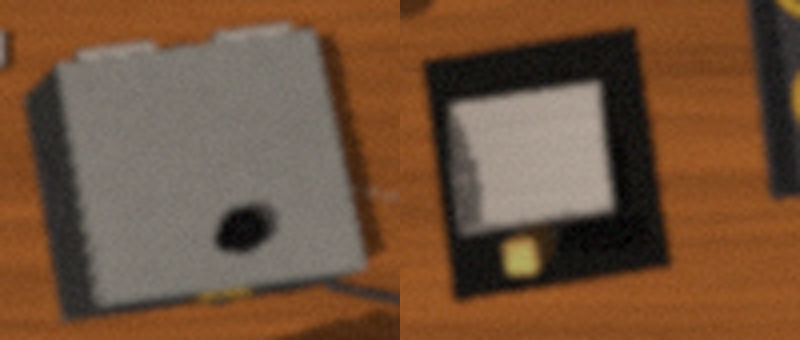

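Crop: lid corners at FL (97,308), FR (365,270), far R (315,32), far L (62,66) and knob head at (241,229). The scoop's pan and its handle top at (522,257) are clear on the mat.

Run:
```python
from h import *
np.set_printoptions(suppress=True,precision=1)
L=[(62,66),(315,32),(365,270),(97,308)]
P=np.array([at("top",(360+u/4,140+v/4),106 if i<2 else 110,1) for i,(u,v) in enumerate(L)])
print(P,P.mean(0)); 
for i in range(4): print(np.linalg.norm(P[i]-P[(i+1)%4]))
d=P[0]+P[1]-P[2]-P[3]; w=P[0]-P[1]; w2=P[3]-P[2]
print("yaw",np.degrees(np.arctan2(d[1],d[0])),np.degrees(np.arctan2(-w[0],w[1])),np.degrees(np.arctan2(-w2[0],w2[1])))
k,_=tri((656.5,308),(157,380)); print("knob",k)
yaw=0.1
go(k+[0,0,60],T(0.15))
print("kq",bot.observe()["joint_pos"])
# pan crop: corners
M=[(450,103),(602,83),(615,212),(460,236)]
P=np.array([at("top",(150+(u-400)/4,170+v/4),8,1) for u,v in M]); print(P,P.mean(0))
print("h top",at("top",(150+122/4,170+257/4),116,1))
```

```text
[[ 626.7 -212.1  106. ]
 [ 645.  -376.7  106. ]
 [ 488.9 -394.4  110. ]
 [ 468.9 -223.8  110. ]] [ 557.4 -301.8  108. ]
165.6136310020345
157.11870301185158
171.78788261428147
158.27320346763662
yaw 5.363461614625875 6.336293270880109 6.686654718411506
knob [ 513.  -306.3  144.3]
now [ 209.3 -535.   230.5] dpos cm tool [ 36.6 -10.2   2.6] rot deg [-0.1 -0.  12.8]
kq [-1.4  0.2  1.6  0.   1.4 -0.2]
[[552.6 359.1   8. ]
 [564.  253.7   8. ]
 [474.2 245.2   8. ]
 [460.3 351.6   8. ]] [512.8 302.4   8. ]
h top [437.3 291.2 116. ]
```

```bash
python3 -m pendant '{"rot":[[0,0,5],[0,0,5],[0,0,5.3],[0,0,0],[0,0,0],[0,0,0],[0,0,0],[0,0,0],[0,0,0],[0,0,0],[0,0,0],[0,0,0],[0,0,0],[0,0,0],[0,0,0],[0,0,0]],"translation":[[0,0,0],[0,0,0],[0,0,0],[3,-1.8,0],[3,-1.8,0],[3,-1.8,0],[3,-1.8,0],[3,-1.8,0],[3,-1.8,0],[3,-1.8,0],[3,-1.8,0],[3,-1.8,0],[3,-1.8,0],[2.6,-1.5,0],[0,0,0],[0,0,0]],"claw":[8.5,8.5,8.5,8.5,8.5,8.5,8.5,8.5,8.5,8.5,8.5,8.5,8.5,8.5,8.5,8.5]}' 20
python3 - <<'E'
from h import *
go([513,-306,125],T(.107))
print(bot.observe()["joint_pos"].round(2))
E=eyes.camera_info("wrist"); print(E)
cv2.imwrite("pics/w1.png",eyes.grab_frame("wrist"))
E
```

```text
t: 1.43
tcp_pos: [513.7, -305.8, 230.6]
tool_rot: [-3.136, -0.171, 0.001]
wrist_force: [1.2, -0.3, 0.3]
gripper_width: 0.995
grasp_force: 0.0
now [ 513.7 -305.8  230.6] dpos cm tool [-0.07  0.02 10.56] rot deg [-0.04  0.05  0.11]
[-0.74  0.23  1.55 -0.    1.36  0.73]
{'fov_y': 69.36063168066701, 'cx': 257.3938092308923, 'cy': 186.9560441339128, 'extrinsics': array([[ 1.08854325e-01, -9.54930458e-01, -2.76149519e-01,
         5.83175203e+02],
       [-9.94056962e-01, -1.04911079e-01, -2.90589491e-02,
        -2.98764145e+02],
       [-1.22186824e-03,  2.77671544e-01, -9.60675294e-01,
         3.72847126e+02],
       [ 0.00000000e+00,  0.00000000e+00,  0.00000000e+00,
         1.00000000e+00]])}
```

View pics/w1.png

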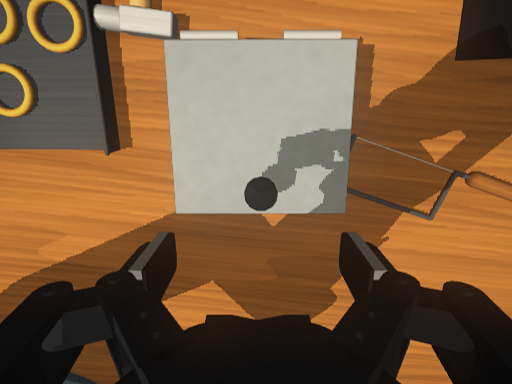

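The wrist view shows the lid squared to the tool with the knob at (261,194); lid corners are (164,40), (357,39), (346,213), (175,213).

Run:
```python
from h import *
np.set_printoptions(suppress=True,precision=1)
print(at("wrist",(261,194),152,1))
for z in (106,112,118): print(z,[at("wrist",u,z,1).round(1).tolist() for u in [(164,40),(357,39),(346,213),(175,213)]])
```

```text
[ 513.1 -310.1  152. ]
106 [[629.0, -212.9, 106.0], [647.6, -379.3, 106.0], [487.6, -401.4, 106.0], [468.7, -226.4, 106.0]]
112 [[627.9, -214.9, 112.0], [646.2, -377.6, 112.0], [489.8, -399.1, 112.0], [471.3, -228.1, 112.0]]
118 [[626.9, -216.8, 118.0], [644.7, -375.8, 118.0], [491.9, -396.8, 118.0], [473.8, -229.7, 118.0]]
```

```bash
python3 -m pendant '{"rot":[[0,0,0],[0,0,0],[0,0,0],[0,0,0],[0,0,0],[0,0,0],[0,0,0],[0,0,0],[0,0,0],[0,0,0],[0,0,0],[0,0,0],[0,0,0]],"translation":[[0,0.3,2],[0,0,2],[0,0,2],[0,0,2],[0,0,1.5],[0,0,0.8],[0,0,0],[0,0,0],[0,0,0],[0,0,0],[0,0,0],[0,0,0],[0,0,0]],"claw":[8.5,8.5,8.5,8.5,8.5,8.5,8.5,2,2,2,2,2,2]}' 30
```

```text
t: 2.57
tcp_pos: [512.9, -308.2, 128.1]
tool_rot: [-3.134, -0.167, 0.002]
wrist_force: [-1.6, 6.1, 1.1]
gripper_width: 0.309
grasp_force: 29.6
```

```bash
python3 -m pendant '{"rot":[[0,0,0],[0,0,0],[0,0,0],[0,0,0],[0,0,0],[0,0,0]],"translation":[[0.53,0,-1.24],[0.66,0,-1.17],[0.76,0,-1.11],[0.87,0,-1.03],[0.98,0,-0.93],[0,0,0]],"claw":[2,2,2,2,2,2]}' 30
```

```text
t: 3.07
tcp_pos: [552.0, -303.9, 184.7]
tool_rot: [-3.134, -0.168, 0.001]
wrist_force: [-5.0, 7.8, 4.4]
gripper_width: 0.31
grasp_force: 31.0
```

```bash
python3 -m pendant '{"rot":[[0,0,0],[0,0,0],[0,0,0],[0,0,0],[0,0,0],[0,0,0],[0,0,0],[0,0,0],[0,0,0],[0,0,0]],"translation":[[1.06,0,-0.83],[1.13,0,-0.72],[1.21,0,-0.60],[1.26,0,-0.48],[1.29,0,-0.35],[1.33,0,-0.22],[1.34,0,-0.09],[1.34,0,0.05],[1.34,0,0.18],[0,0,0]],"claw":[2,2,2,2,2,2,2,2,2,2]}' 30
python3 - <<'E'
from h import *
a=eyes.grab_frame("scene");b=eyes.grab_frame("top")
cv2.imwrite("pics/lid1.png",np.hstack([cv2.resize(a[150:384,40:270],(400,407)),cv2.resize(b[80:280,312:512],(400,407))]))
E
```

```text
t: 3.9
tcp_pos: [666.3, -291.3, 215.3]
tool_rot: [-3.135, -0.17, -0.005]
wrist_force: [1.2, 8.4, 6.2]
gripper_width: 0.311
grasp_force: 31.9
```

View pics/lid1.png

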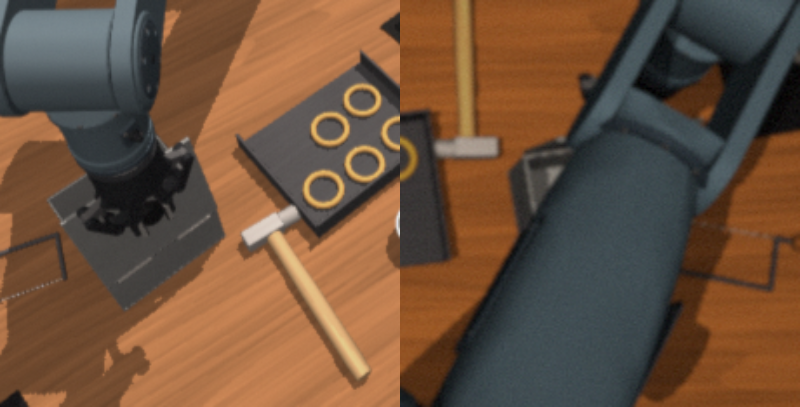

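```bash
python3 -m pendant '{"rot":[[0,0,0],[0,0,0],[0,0,0],[0,0,0],[0,0,0],[0,0,0],[0,0,0],[0,0,0],[0,0,0],[0,0,0],[0,0,0],[0,0,0],[0,0,0],[0,0,0]],"translation":[[0,0,0],[0,0,0],[0,0,0],[0,0,0],[0,0,0],[0,0,-1],[0,0,-2],[0,0,-3],[0,0,-3],[0,0,-3],[0,0,0],[0,0,0],[0,0,0],[0,0,0]],"claw":[7,8.5,8.5,8.5,8.5,8.5,8.5,8.5,8.5,8.5,8.5,8.5,8.5,8.5]}' 30
python3 -m pendant '{"rot":[[0,0,0],[0,0,0],[0,0,0],[0,0,0],[0,0,0],[0,0,0],[0,0,0],[0,0,0],[0,0,0],[0,0,0],[0,0,0],[0,0,0],[0,0,0],[0,0,0],[0,0,0],[0,0,0],[0,0,0],[0,0,0]],"translation":[[-1.1,-3.79,0],[-1.1,-3.79,0],[-1.1,-3.79,0],[-1.1,-3.79,0],[-1.1,-3.79,0],[-1.1,-3.79,0],[-1.1,-3.79,0],[-1.1,-3.79,0],[-1.1,-3.79,0],[-1.1,-3.79,0],[-1.1,-3.79,0],[-1.1,-3.79,0],[-1.1,-3.79,0],[-1.1,-3.79,0],[-1.1,-3.79,0],[-1.1,-3.79,0],[0,0,0],[0,0,0]],"claw":[8.5,8.5,8.5,8.5,8.5,8.5,8.5,8.5,8.5,8.5,8.5,8.5,8.5,8.5,8.5,8.5,8.5,8.5]}'
python3 - <<'E'
from h import *
go([426,292.6,220],T(.113,-.21)); print(bot.observe()["joint_pos"].round(2))
cv2.imwrite("pics/w2.png",np.hstack([eyes.grab_frame("wrist")[:,:400],eyes.grab_frame("top")[:,112:]]))
E
```

```text
t: 5.17
tcp_pos: [662.9, -294.0, 332.0]
tool_rot: [-3.136, -0.166, 0.003]
wrist_force: [-0.5, -0.6, -0.3]
gripper_width: 0.993
grasp_force: 0.0
t: 6.67
tcp_pos: [422.8, 291.6, 332.3]
tool_rot: [3.136, 0.173, -0.004]
wrist_force: [0.8, -0.5, 0.0]
gripper_width: 0.999
grasp_force: 0.0
now [422.8 291.6 332.3] dpos cm tool [ 0.35 -0.07 11.23] rot deg [ 0.06 12.17 -0.15]
[ 0.37 -0.03  1.62 -0.    1.54  1.83]
```

View pics/w2.png

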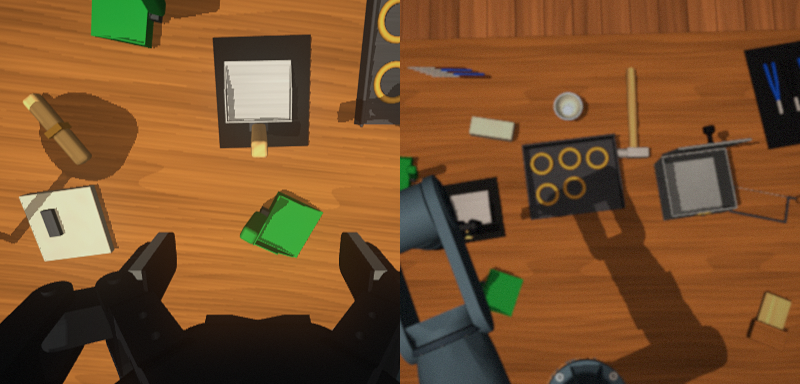

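Lid stands upright with the box open. Wrist view: handle top at (260,148), pan squared to the tool, mat corners (213,38), (311,35), (309,146), (219,147). The green look-alike is at (285,225).

Run:
```python
from h import *
np.set_printoptions(suppress=True,precision=1)
print("hand",at("wrist",(260,148),116,1))
M=np.array([at("wrist",u,4,1) for u in [(213,38),(311,35),(309,146),(219,147)]]);print("mat",M[:,:2],M.mean(0))
M=np.array([at("wrist",u,6,1) for u in [(224,61),(292,60)]]);print("lip",M[:,:2],M.mean(0))
print("green",[at("wrist",u,20,1) for u in [(282,192),(322,208),(243,236)]],at("wrist",(245,235),112,1))
```

```text
hand [442.9 287.7 116. ]
mat [[586.7 374.5]
 [606.6 226.2]
 [439.2 202.7]
 [421.4 354.2]] [513.5 289.4   4. ]
lip [[555.9 355.2]
 [568.5 250.3]] [562.2 302.8   6. ]
green [array([358.2, 239.5,  20. ]), array([336.6, 166.3,  20. ]), array([268.6, 298.5,  20. ])] [316.1 295.4 112. ]
```

```bash
python3 -m pendant '{"rot":[[0,0,0],[0,0,0],[0,0,0],[0,0,0],[0,0,0],[0,6,-0.4],[0,6,-0.4],[0,0,0]],"translation":[[0.14,0.09,3.3],[0.14,0.09,3.3],[0.14,0.09,3.3],[0.14,0.09,3.4],[0.14,0.09,3.4],[0,0,0],[0,0,0],[0,0,0]],"claw":[8.5,8.5,8.5,8.5,8.5,8.5,8.5,8.5]}'
python3 - <<'E'
from h import *
go([451,290.5,66.7],T(.122,-.21))
cv2.imwrite("pics/w3.png",eyes.grab_frame("wrist"))
E
```

```text
t: 7.43
tcp_pos: [428.3, 283.7, 162.5]
tool_rot: [-3.112, -0.185, -0.319]
wrist_force: [-0.5, 0.7, -0.3]
gripper_width: 0.995
grasp_force: 0.0
now [428.3 283.7 162.5] dpos cm tool [ 0.34 -0.44  9.85] rot deg [ 0.27  0.33 -0.16]
```

View pics/w3.png

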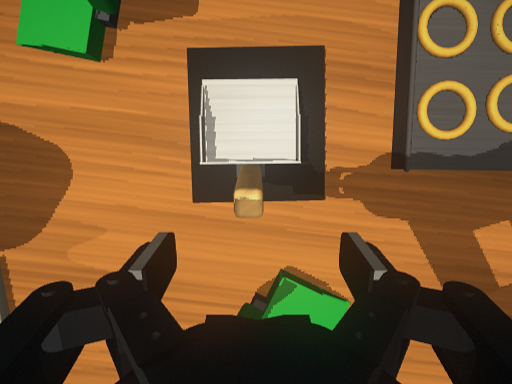

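The pan lies straight on its mat, lip mid at (249,79), handle top face at about (249,200), nearly centred between the fingers.

```bash
python3 - <<'E'
from h import *
np.set_printoptions(suppress=True,precision=1)
print("hand",at("wrist",(249,200),116,1),"lip",at("wrist",(249.5,79),6,1))
M=np.array([at("wrist",u,4,1) for u in [(187,47),(325,45),(325,200),(192,202)]]);print("mat",M[:,:2],M.mean(0))
Rg=np.array([at("wrist",u,7,1) for u in [(447,27),(447,110)]]);print(Rg)
E
python3 -m pendant '{"rot":[[0,0,0],[0,0,0],[0,0,0],[0,0,0],[0,0,0],[0,0,0],[0,0,0],[0,0,0],[0,0,0],[0,0,0],[0,0,0],[0,0,0]],"translation":[[0.3,-0.4,2.5],[0,0,2.5],[0,0,2.5],[0,0,2.3],[0,0,0],[0,0,0],[0,0,0],[0,0,0],[0,0,0],[0,0,0],[0,0,0],[0,0,0]],"claw":[8.5,8.5,8.5,8.5,8.5,1,1,1,1,1,1,1]}' 80
```

```text
hand [443.5 291.8 116. ] lip [562.5 308.2   6. ]
mat [[588.8 380.2]
 [608.9 230.5]
 [439.7 207.2]
 [419.5 357.6]] [514.2 293.9   4. ]
[[641.9 102.7   7. ]
 [554.9  87.7   7. ]]
t: 8.48
tcp_pos: [455.3, 293.6, 73.0]
tool_rot: [-3.107, -0.187, -0.33]
wrist_force: [-2.4, -0.4, 6.4]
gripper_width: 0.246
grasp_force: 78.5
```

Gripped (opening 21 mm against a 22 mm bar). Next I need the tray's pose from an enlarged crop of the first top picture.

Run:
```python
import cv2
a=cv2.imread('pics/top0.png'); cv2.imwrite('pics/tray.png',cv2.resize(a[128:223,230:340],None,fx=6,fy=6,interpolation=cv2.INTER_CUBIC))
```

```text
(no output)
```

View pics/tray.png

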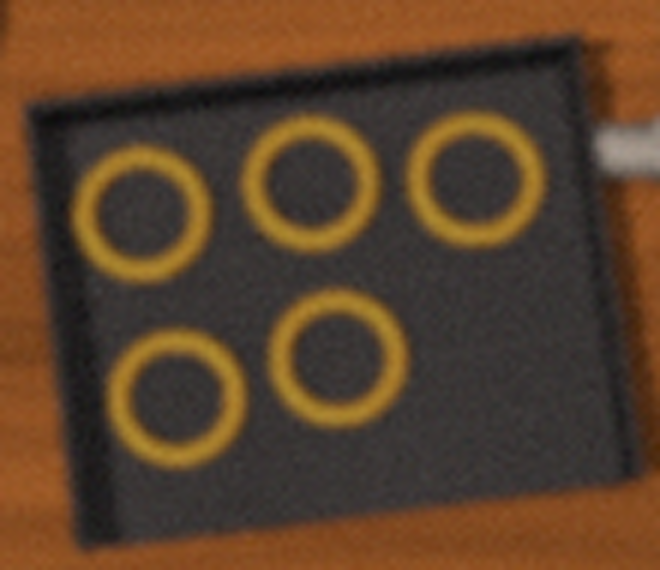

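Tray crop: rim corners far-L (27,105), far-R (577,40), near-R (637,478), near-L (80,548). Ring centres: (142,214), (311,183), (475,180), (177,398), (338,358).

```bash
cat >> h.py <<'E'
TR=None
def fit(model,P):
    m=np.array(model,float);p=np.array(P)[:,:2];mc,pc=m.mean(0),p.mean(0);a,b=m-mc,p-pc
    yaw=np.arctan2((a[:,0]*b[:,1]-a[:,1]*b[:,0]).sum(),(a*b).sum()); c,s=np.cos(yaw),np.sin(yaw)
    o=pc-np.array([[c,-s],[s,c]])@mc; r=np.linalg.norm(p-(m@np.array([[c,-s],[s,c]]).T+o),axis=1); return o,yaw,r
E
python3 - <<'E'
from h import *
np.set_printoptions(suppress=True,precision=2)
px=lambda u:(230+u[0]/6,128+u[1]/6)
P=[at("top",px(u),z,1) for u,z in [((27,105),45),((577,40),45),((637,478),33),((80,548),33),((65,128),2),((560,72),2)]]
m=[(104,129),(104,-129),(-100,-129),(-100,129),(100,125),(100,-125)]
o,yaw,r=fit(m,P); print(o,yaw,r)
c,s=np.cos(yaw),np.sin(yaw)
for u in [(142,214),(311,183),(475,180),(177,398),(338,358)]:
    w=at("top",px(u),7,1)[:2]; print(w,np.array([[c,s],[-s,c]])@(w-o))
s=bot.observe(); print(s["tcp_pos"],R.from_rotvec(s["tool_rot"]).as_matrix(),s["joint_pos"])
E
```

```text
[590.61  17.95] 0.09083968122290538 [ 1.68  5.37  4.65  1.81 11.58  4.33]
[636.98 104.69] [54.05 82.18]
[649.7   25.64] [59.55  2.3 ]
[649.17 -50.72] [ 52.09 -73.7 ]
[550.01  90.48] [-33.85  75.91]
[566.82  15.73] [-23.89  -0.05]
[455.33 293.57  73.  ] [[ 0.97  0.12  0.21]
 [ 0.12 -0.99  0.02]
 [ 0.21  0.   -0.98]] [ 0.39  0.2   1.96 -0.08  0.78  1.89]
```

```bash
cat >> h.py <<'E'
P0=np.array([455.33,293.57,73.]); S0=np.array([516.5,299,4.]); Y0=.122
TO=np.array([590.6,18.0]); TY=.091
_R0=R.from_rotvec([-3.107,-.187,-.33]); _z=R.from_euler('z',-Y0)
RREL=_z*_R0; PREL=_z.apply(P0-S0)
def Rs(yaw,pitch,roll=0): return R.from_euler('z',yaw)*R.from_euler('y',pitch)*R.from_euler('x',roll)
def sgo(S,yaw,pitch=0):
    r=Rs(yaw,pitch); p=np.array(S)+r.apply(PREL); print("tcp target",p.round(1)); go(p,r*RREL)
def snow():
    s=bot.observe(); r=R.from_rotvec(s["tool_rot"])*RREL.inv(); p=s["tcp_pos"]-r.apply(PREL)
    print("scoop",p.round(1),"ypr deg",r.as_euler('ZYX',degrees=True).round(1)); return p,r
def tray(x,y,z): c,s=np.cos(TY),np.sin(TY); return np.array([TO[0]+c*x-s*y,TO[1]+s*x+c*y,z])
def tol(w): c,s=np.cos(TY),np.sin(TY); return np.array([[c,s],[-s,c]])@(np.array(w)[:2]-TO)
E
python3 -m pendant '{"rot":[[0,0,0],[0,0,0],[0,0,0],[0,0,0],[0,0,0],[0,0,0]],"translation":[[0.2,0,-1],[0.5,0,-2.4],[0.6,0,-2.9],[0.6,0,-2.9],[0.2,0,-1],[0,0,0]],"claw":[1,1,1,1,1,1]}' 120
python3 - <<'E'
from h import *
snow(); print(tray(-150,-67,60)); sgo(tray(-150,-67,60),TY)
cv2.imwrite("pics/w4.png",np.hstack([eyes.grab_frame("wrist")[:,:400],eyes.grab_frame("scene")[:,112:]]))
E
```

```text
t: 8.98
tcp_pos: [455.7, 294.1, 179.3]
tool_rot: [-3.105, -0.186, -0.336]
wrist_force: [-0.1, 0.9, -2.4]
gripper_width: 0.237
grasp_force: 117.6
scoop [517.2 299.6 110.6] ypr deg [ 7.  -0.2  0.1]
[447.30923513 -62.35394641  60.        ]
tcp target [386.  -65.9 129. ]
now [455.7 294.1 179.3] dpos cm tool [-12.05  34.91   2.5 ] rot deg [-0.46 -0.25  1.71]
```

View pics/w4.png

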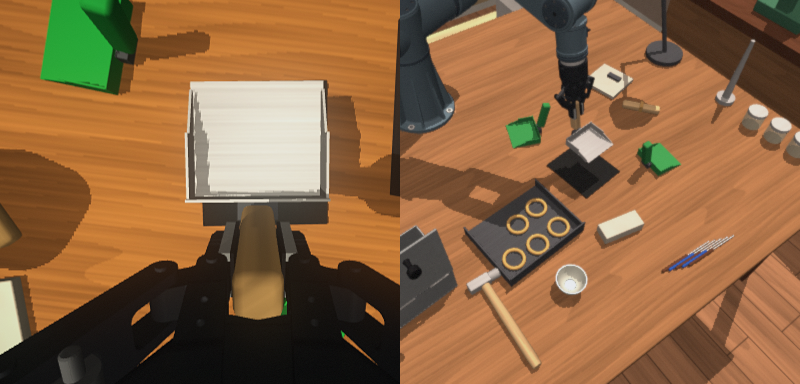

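The scoop hangs level in the grip: in the wrist view the lip runs (190,82)–(326,82) and the back wall's rim (186,200)–(328,200). I'll check that against the model.

Run:
```python
from h import *
p,r=snow()
for q in [(46,52,1),(46,-52,1),(-46,52,26),(-46,-52,26)]: print(q,proj("wrist",p+r.apply(q)).round(1))
for pit in (-.1,.1):
  r2=r*R.from_euler('y',pit); g=np.array([-70,0,85]); p2=p+r.apply(g)-r2.apply(g)
  print(pit,[proj("wrist",p2+r2.apply(q)).round(0).tolist() for q in [(46,52,1),(46,-52,1),(-46,52,26),(-46,-52,26)]])
```

```text
scoop [514.2 298.3 105.6] ypr deg [ 7.   0.2 -0. ]
(46, 52, 1) [192.6  78.9]
(46, -52, 1) [325.8  78.7]
(-46, 52, 26) [186.7 199.9]
(-46, -52, 26) [332.5 199.6]
-0.1 [[189.0, 63.0], [330.0, 63.0], [186.0, 192.0], [334.0, 192.0]]
0.1 [[196.0, 94.0], [322.0, 94.0], [188.0, 208.0], [332.0, 208.0]]
```

Run:
```python
from h import *
sgo(tray(-112,-67,70),TY,0.07)
```

```text
tcp target [428.8 -62.  143.1]
now [453.2 292.9 174.8] dpos cm tool [-7.19 34.94  1.78] rot deg [-0.28 -3.84  1.73]
```

```bash
python3 -m pendant '{"rot":[[0,0,0],[0,0,0],[0,0,0],[0,0,0],[0,0,0],[0,0,0],[0,0,0],[0,0,0],[0,0,0],[0,0,0],[0,0,0],[0,-2,0.9],[0,-1.8,0.8],[0,0,0],[0,0,0]],"translation":[[-0.4,2,0],[-0.7,3,0],[-0.7,3.5,0.2],[-0.7,3.5,0.2],[-0.7,3.5,0.2],[-0.7,3.5,0.2],[-0.7,3.5,0.2],[-0.7,3.5,0.2],[-0.7,3.5,0.2],[-0.7,3.3,0.2],[-0.5,2.1,0.2],[0,0,0],[0,0,0],[0,0,0],[0,0,0]],"claw":[1,1,1,1,1,1,1,1,1,1,1,1,1,1,1]}'
python3 - <<'E'
from h import *
snow(); print(tol(snow()[0])); sgo(tray(-112,-67,8),TY,0.07)
a=eyes.grab_frame("wrist"); cv2.imwrite("pics/w5.png",a)
E
```

```text
t: 10.33
tcp_pos: [428.3, -60.8, 141.6]
tool_rot: [-3.119, -0.141, -0.219]
wrist_force: [-0.2, -0.2, -2.1]
gripper_width: 0.242
grasp_force: 118.3
scoop [484.5 -57.1  68.4] ypr deg [5.3 4.1 0.4]
scoop [484.5 -57.1  68.4] ypr deg [5.3 4.1 0.4]
[-112.47778587  -65.11901411]
tcp target [428.8 -62.   81.1]
now [428.3 -60.8 141.6] dpos cm tool [-0.81  0.16  5.99] rot deg [-0.41  0.06  0.05]
```

View pics/w5.png

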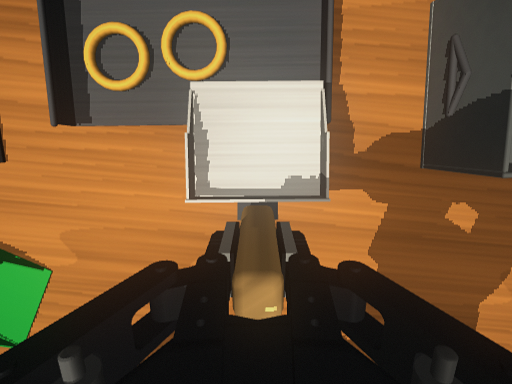

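The scoop's pan sits in front of the tray's open edge; near rim corners are at (50,125) and (334,124), rings E at (195,45) and D at (116,56).

Run:
```python
from h import *
for u,z in [((50,125),33),((334,124),33),((195,45),7),((116,56),7)]:
    w=at("wrist",u,z,1); print(w.round(1),tol(w).round(1))
w=[at("wrist",u,z,1) for u,z in [((189,82),66),((324,81),66)]]; print([tol(v).round(1) for v in w])
```

```text
[480.4 136.1  33. ] [-99.  127.6]
[ 505.  -123.6   33. ] [ -98.1 -133.2]
[570.   13.7   7. ] [-20.9  -2.4]
[553.   90.1   7. ] [-30.9  75.2]
[array([-68.7,  -9.7]), array([ -68. , -115.4])]
```

```bash
python3 -m pendant '{"rot":[[0,0,0],[0,0,0],[0,0,0],[0,0,0],[0,0,0],[0,0,0]],"translation":[[-0.3,0.4,2],[-0.3,0,2],[-0.2,0,2],[-0.03,0,0.2],[0,0,0],[0,0,0]],"claw":[1,1,1,1,1,1]}'
python3 -c "
from h import *
s=snow(); print(tol(s[0]),bot.observe()['wrist_force'])"
```

```text
t: 10.88
tcp_pos: [430.3, -64.7, 81.3]
tool_rot: [-3.12, -0.142, -0.223]
wrist_force: [-1.2, -0.3, -1.6]
gripper_width: 0.241
grasp_force: 118.4
scoop [486.7 -61.2   8.3] ypr deg [5.3 3.9 0.3]
[-110.6915139   -69.37996902] [-1.22653544 -0.25449339 -1.57569838]
```

```bash
python3 -m pendant '{"rot":[[0,0,0],[0,0,0],[0,0,0],[0,0,0],[0,0,0],[0,0,0],[0,0,0],[0,0,0],[0,0,0],[0,0,0],[0,0,0]],"translation":[[-0.04,0,0.3],[1,0,0.14],[1.5,0,0.21],[1.5,0,0.21],[1.5,0,0.21],[1.5,0,0.21],[1,0,0.14],[1,0,0.14],[1,0,0.14],[0,0,0],[0,0,0]],"claw":[1,1,1,1,1,1,1,1,1,1,1]}'
python3 -c "
from h import *
s=snow(); print(tol(s[0]),bot.observe()['wrist_force'])"
```

```text
t: 11.8
tcp_pos: [531.3, -55.9, 78.4]
tool_rot: [-3.12, -0.141, -0.224]
wrist_force: [-0.8, -0.3, -2.4]
gripper_width: 0.241
grasp_force: 118.2
scoop [587.8 -52.3   5.4] ypr deg [5.3 3.9 0.3]
[ -9.21832667 -69.79975407] [-0.84580797 -0.27257878 -2.41557594]
```

```bash
python3 -m pendant '{"rot":[[0,0,0],[0,0,0],[0,0,0]],"translation":[[-0.03,0,0.2],[0,0,0],[0,0,0]],"claw":[1,1,1]}'
python3 -m pendant '{"rot":[[0,0,0],[0,0,0],[0,0,0],[0,0,0],[0,0,0]],"translation":[[1,0,0.14],[1,0,0.14],[0.5,0,0.07],[0,0,0],[0,0,0]],"claw":[1,1,1,1,1]}'
python3 -c "
from h import *
s=snow(); print(tol(s[0]),bot.observe()['wrist_force'])
cv2.imwrite('pics/w6.png',np.hstack([eyes.grab_frame('wrist')[:,100:],cv2.resize(eyes.grab_frame('scene')[180:290,150:270],(384,352))[:,:380].copy() if 0 else cv2.resize(eyes.grab_frame('scene')[150:300,150:300],(384,384))]))"
```

```text
t: 12.05
tcp_pos: [531.6, -56.1, 77.3]
tool_rot: [-3.121, -0.14, -0.227]
wrist_force: [0.4, 0.6, 2.3]
gripper_width: 0.24
grasp_force: 118.8
t: 12.47
tcp_pos: [557.0, -54.0, 77.0]
tool_rot: [-3.121, -0.141, -0.227]
wrist_force: [2.1, 0.7, 2.2]
gripper_width: 0.239
grasp_force: 118.7
scoop [613.7 -50.5   4.1] ypr deg [5.3 3.8 0.2]
[ 16.72623245 -70.35435072] [2.09700187 0.70962922 2.1948738 ]
```

View pics/w6.png

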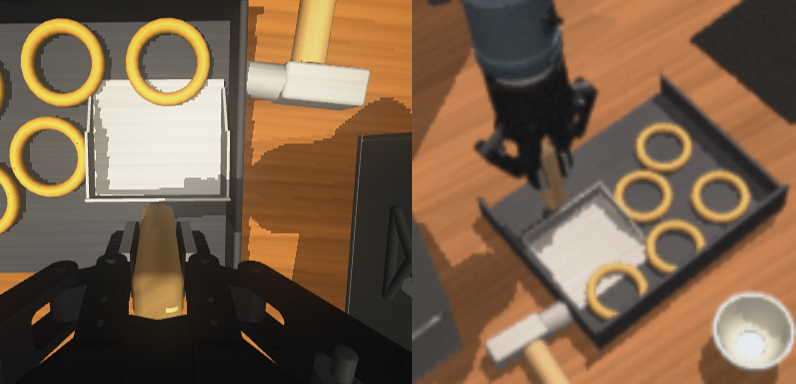

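Ring C is riding onto the lip (wrist crop at (168,60)) and the others were only nudged. I'll push on to the back wall.

```bash
python3 -m pendant '{"rot":[[0,0,0],[0,0,0],[0,0,0],[0,0,0],[0,0,0],[0,0,0]],"translation":[[1,0,0.14],[1,0,0.14],[0.6,0,0.09],[0.4,0,0.06],[0,0,0],[0,0,0]],"claw":[1,1,1,1,1,1]}'
python3 -c "
from h import *
s=snow(); print(tol(s[0]),bot.observe()['wrist_force'])
a=eyes.grab_frame('wrist')
cv2.imwrite('pics/w7.png',a)"
```

```text
t: 13.07
tcp_pos: [586.3, -51.2, 77.0]
tool_rot: [-3.121, -0.141, -0.224]
wrist_force: [-1.4, -0.1, 7.4]
gripper_width: 0.243
grasp_force: 119.3
scoop [642.7 -47.7   4. ] ypr deg [5.3 3.9 0.3]
[ 45.92810251 -70.16219222] [-1.36622577 -0.05734165  7.43067329]
```

View pics/w7.png

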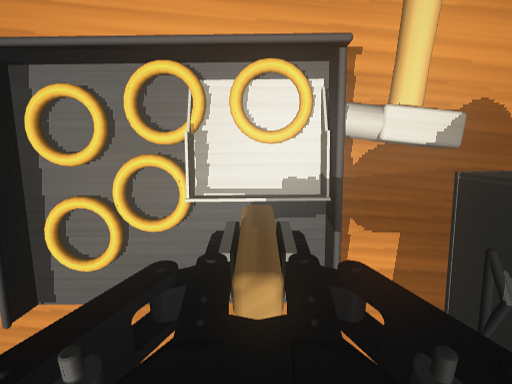

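C sits on the pan at (271,100), and B at (165,102) only overlaps the side taper. Next: nudge to the wall, tilt the lip up about the heel, then lift.

```bash
python3 -m pendant '{"rot":[[0,0,0],[0,0,0],[0,4,0],[0,4,0],[0,4,0],[0,4,0],[0,0,0],[0,0,0],[0,0,0],[0,0,0],[0,0,0],[0,0,0],[0,0,0],[0,0,0],[0,0,0]],"translation":[[0.4,0,0.06],[0.1,0,0.01],[-0.5,0,-0.1],[-0.5,0,-0.1],[-0.5,0,-0.15],[-0.5,0,-0.2],[0.3,0,-0.9],[0.4,0,-0.9],[0.4,0,-0.9],[0.4,0,-0.9],[0.8,0,-1.8],[1,0,-2.2],[1,0,-2.2],[0,0,0],[0,0,0]],"claw":[1,1,1,1,1,1,1,1,1,1,1,1,1,1,1]}'
cat >> h.py <<'E'
def rings(n,save=None):
    """yellow ring blobs: fitted centres/axes in pixels"""
    a=eyes.grab_frame(n)
    if save: cv2.imwrite(save,a)
    h=cv2.cvtColor(a,cv2.COLOR_BGR2HSV); m=cv2.inRange(h,(18,120,90),(32,255,255))
    cs,hi=cv2.findContours(m,cv2.RETR_CCOMP,cv2.CHAIN_APPROX_NONE); out=[]
    for i,c in enumerate(cs):
        if hi[0][i][3]<0 and cv2.contourArea(c)>100 and len(c)>20:
            e=cv2.fitEllipse(c); out.append((np.round(e[0],1),np.round(e[1],1)))
    return out
E
python3 - <<'E'
from h import *
p,r=snow(); print(tol(p))
for n in ("wrist","top"):
    for c,ax in rings(n,f"pics/{n}8.png"): print(n,c,ax,tol(at(n,c,7,1)).round(0), at(n,c,p[2]+8,1).round(0)-p.round(0))
E
```

```text
t: 14.37
tcp_pos: [571.7, -53.5, 187.1]
tool_rot: [-3.048, -0.138, -0.66]
wrist_force: [-0.0, 0.7, -4.2]
gripper_width: 0.242
grasp_force: 118.4
scoop [646.2 -48.5 132.8] ypr deg [  5.3 -12.3   0.1]
[ 49.36388555 -71.27255535]
wrist [261.4 301. ] [34.7 40.1] [-107.  -73.] [-122.  -12.    8.]
wrist [136.8 237.8] [50.3 53.7] [-35.  76.] [-87.  81.   8.]
wrist [185.7 209.8] [46.2 46.9] [-1. 18.] [-63.  49.   8.]
wrist [136.1 166.1] [47.6 50.3] [53. 82.] [-34.  90.   8.]
wrist [182.5 158.9] [24.6 38.2] [62. 25.] [-26.  56.   8.]
wrist [270.9 125.2] [80.7 82. ] [105. -86.] [ 6. -8.  8.]
wrist [351.7  65.7] [ 18.8 140.6] [ 186. -192.] [ 61. -67.   8.]
top [486.2 310.5] [29.6 33.7] [-413. -486.] [-410. -397.    8.]
top [253.1 163.3] [21.5 22.2] [55. 84.] [-37. 152.   8.]
top [270.9 176.1] [32.9 60.5] [13. 38.] [-70. 108.   8.]
top [315.3 145.3] [23.4 23.4] [ 86. -96.] [ 6. -6.  8.]
top [343.7 104.8] [ 4.5 74.4] [ 194. -191.] [110. -83.   8.]
```

```bash
cat >> h.py <<'E'
def d(a,b):
    """tool-frame cm for world shift a->b (mm) at present orientation"""
    s=bot.observe(); return (R.from_rotvec(s["tool_rot"]).inv().apply(np.array(b,float)-np.array(a))/10).round(2)
def box(x,y,z): c,s=np.cos(.11),np.sin(.11); return np.array([558.5+c*x-s*y,-304.3+s*x+c*y,z])
E
python3 - <<'E'
from h import *
p,r=snow(); a=[545,-58,150]; b=box(-50,0,150); print(b,d(p,a),d(a,b))
E
```

```text
scoop [643.5 -47.4 128.5] ypr deg [  5.3 -12.    0.3]
[ 508.8021951  -309.78891504  150.        ] [-8.16  0.16 -6.01] [-5.34 24.75 -2.5 ]
```

```bash
python3 -m pendant '{"rot":[[0,0,0],[0,0,0],[0,0,0],[0,0,0],[0,0,0],[0,0,0],[0,0,0],[0,0,0],[0,0,0],[0,0,0],[0,0,0],[0,0,0],[0,0,0],[0,0,0],[0,0,0],[0,0,0]],"translation":[[-1.2,0,-0.9],[-2,0,-1.5],[-2.5,0,-1.8],[-2.5,0.2,-1.8],[-0.4,1.5,-0.2],[-0.65,3,-0.3],[-0.65,3,-0.3],[-0.65,3,-0.3],[-0.65,3,-0.3],[-0.65,3,-0.3],[-0.65,3,-0.3],[-0.65,3,-0.3],[-0.4,2.2,-0.2],[0,0,0],[0,0,0],[0,0,0]],"claw":[1,1,1,1,1,1,1,1,1,1,1,1,1,1,1,1]}'
python3 - <<'E'
from h import *
p,r=snow(); print(d(p,box(-50,0,150)))
for c,ax in rings("wrist",f"pics/w9.png"): print(c,ax, at("wrist",c,p[2]+8,1).round(0)-p.round(0))
E
```

```text
t: 15.8
tcp_pos: [433.8, -314.0, 203.3]
tool_rot: [-3.044, -0.135, -0.65]
wrist_force: [-0.4, 0.2, -2.6]
gripper_width: 0.242
grasp_force: 118.6
scoop [ 508.  -308.7  148.5] ypr deg [  5.2 -12.    0.5]
[ 0.12  0.11 -0.11]
[263.7 302.7] [26.1 39. ] [-122.  -14.    8.]
[261.1 155.5] [80.1 80.7] [-15.  -2.   8.]
[21.1 65.2] [40.4 93.2] [ 42. 196.   8.]
[157.9  21.4] [12.7 42.2] [89. 92.  8.]
```

Ring is still on the pan, so tip it now.

```bash
python3 -m pendant '{"rot":[[0,-6.3,0],[0,-6.3,0],[0,-6.3,0],[0,-6.3,0],[0,-6.3,0],[0,-6.3,0],[0,-6.3,0],[0,-6.3,0],[0,-6.3,0],[0,0,0],[0,0,0],[0,0,0],[0,0,0],[0,0,0],[0,0,0],[0,0,0]],"translation":[[0.98,0,-0.06],[0.96,0,-0.17],[0.94,0,-0.28],[0.9,0,-0.38],[0.86,0,-0.48],[0.8,0,-0.57],[0.73,0,-0.65],[0.65,0,-0.73],[0.57,0,-0.8],[0,0,0],[0,0,0],[0,0,0],[0,0,0],[0,0,0],[0,0,0],[0,0,0]],"claw":[1,1,1,1,1,1,1,1,1,1,1,1,1,1,1,1]}'
python3 - <<'E'
from h import *
p,r=snow(); print(bot.observe()["joint_pos"].round(2))
for n in ("wrist","top"):
  for c,ax in rings(n,f"pics/{n}10.png"): print(n,c,ax, at(n,c,p[2],1).round(0)-p.round(0), at(n,c,10,1).round(0))
E
```

```text
t: 17.18
tcp_pos: [511.4, -308.8, 248.0]
tool_rot: [2.992, 0.135, -0.869]
wrist_force: [-0.2, -0.2, -3.1]
gripper_width: 0.239
grasp_force: 119.1
scoop [ 507.  -310.8  155.7] ypr deg [ 5.4 44.5  0.4]
[-0.57  0.57  1.15 -0.35  1.86  0.89]
wrist [261.8 301.1] [33.2 47.7] [-360.  -38.    0.] [-270. -393.   10.]
top [486.1 310.6] [29.7 33.7] [-270. -127.    0.] [ 223. -502.   10.]
top [253.  163.3] [21.3 22.4] [ 99. 415.   0.] [637. 106.  10.]
top [270.7 176.3] [32.6 60.4] [ 65. 372.   0.] [599.  58.  10.]
top [343.8 110. ] [ 4.6 86.2] [231. 183.   0.] [ 785. -154.   10.]
```

```bash
python3 -m pendant '{"rot":[[0,6.75,0],[0,6.75,0],[0,6.75,0],[0,6.75,0],[0,6.75,0],[0,6.75,0],[0,0,0],[0,0,0]],"translation":[[-0.73,0,0.75],[-0.81,0,0.66],[-0.88,0,0.56],[-0.94,0,0.45],[-0.99,0,0.34],[-1.02,0,0.22],[0,0,0],[0,0,0]],"claw":[1,1,1,1,1,1,1,1]}'
python3 - <<'E'
from h import *
p,r=snow(); a=[490,-140,140]; b=tray(-112,5,40); print(b,d(p,a),d(a,b)); sgo(b,TY,.07)
E
```

```text
t: 17.95
tcp_pos: [448.6, -313.8, 231.8]
tool_rot: [-3.121, -0.135, -0.215]
wrist_force: [0.1, 0.1, -2.7]
gripper_width: 0.242
grasp_force: 119.0
scoop [ 504.7 -310.5  158.5] ypr deg [5.1 4.2 0.3]
[478.60904379  12.80137262  40.        ] [ -0.25 -17.11   1.91] [ -1.2  -15.28  10.  ]
tcp target [422.3   9.7 113.1]
now [ 448.6 -313.8  231.8] dpos cm tool [ -1.48 -32.41  11.92] rot deg [-0.3   0.2  -0.18]
```

```bash
python3 -m pendant '{"rot":[[0,0,0],[0,0,0],[0,0,0],[0,0,0],[0,0,0],[0,0,0],[0,0,0],[0,0,0],[0,0,0],[0,0,0],[0,0,0],[0,0,0],[0,0,0]],"translation":[[0,-1.7,0],[-0.05,-3.4,0.4],[-0.05,-3.4,0.4],[-0.05,-3.4,0.4],[-0.05,-3.4,0.4],[-0.2,-3.1,1.8],[-0.2,-3.1,1.8],[-0.2,-3.1,1.8],[-0.2,-3.1,1.8],[-0.2,-3.1,1.8],[-0.2,-1.7,1.3],[0,0,0],[0,0,0]],"claw":[1,1,1,1,1,1,1,1,1,1,1,1,1]}'
python3 - <<'E'
from h import *
p,r=snow(); print(tol(p),d(p,tray(-112,5,6)))
for n in ("wrist","top"):
  for c,ax in rings(n,f"pics/{n}11.png"): print(n,c,ax, tol(at(n,c,7,1)).round(0),at(n,c,12,1).round(0))
E
```

```text
t: 19.03
tcp_pos: [424.9, 11.8, 113.5]
tool_rot: [-3.121, -0.147, -0.216]
wrist_force: [0.1, -0.7, -1.6]
gripper_width: 0.24
grasp_force: 119.1
scoop [481.   15.5  40.2] ypr deg [5.5 4.2 0.3]
[-109.39299264    7.43036287] [-0.73  0.25  3.35]
wrist [262.8 303.6] [28.8 36.3] [-270.    2.] [325.  -4.  12.]
wrist [182.5  47.3] [71.2 75.4] [-29.  74.] [554.  87.  12.]
wrist [248.9  11.5] [62.1 66.6] [ 1. 15.] [588.  33.  12.]
top [486.  310.5] [29.6 33.9] [-413. -486.] [ 224. -501.   12.]
top [403. 173.] [21.1 21.4] [ -20. -327.] [ 599. -308.   12.]
top [253.1 163.4] [21.4 22.3] [55. 84.] [637. 106.  12.]
top [270.7 176.3] [32.5 60.1] [13. 39.] [599.  58.  12.]
top [343.7 107.9] [ 4.6 86.7] [ 185. -190.] [ 790. -153.   12.]
```

```bash
python3 -m pendant '{"rot":[[0,0,0],[0,0,0],[0,0,0],[0,0,0],[0,0,0],[0,0,0],[0,0,0],[0,0,0],[0,0,0],[0,0,0],[0,0,0],[0,0,0],[0,0,0],[0,0,0]],"translation":[[-0.3,0.2,1.7],[-0.3,0,1.5],[-0.1,0,0.35],[0,0,0],[1.2,0,0.17],[1.2,0,0.17],[1.2,0,0.17],[1.2,0,0.17],[1.2,0,0.17],[1.2,0,0.17],[1.2,0,0.17],[1,0,0.14],[0,0,0],[0,0,0]],"claw":[1,1,1,1,1,1,1,1,1,1,1,1,1,1]}'
python3 - <<'E'
from h import *
p,r=snow(); print(tol(p),bot.observe()["wrist_force"])
for n in ("wrist",):
  for c,ax in rings(n,f"pics/{n}12.png"): print(n,c,ax, tol(at(n,c,7,1)).round(0),(r.inv().apply(at(n,c,p[2]+7,1)-p)).round(0))
E
```

```text
t: 20.3
tcp_pos: [518.3, 16.5, 78.0]
tool_rot: [-3.121, -0.14, -0.221]
wrist_force: [0.4, -1.4, 0.2]
gripper_width: 0.239
grasp_force: 119.3
scoop [574.6  19.9   4.8] ypr deg [5.3 4.  0.2]
[-15.719656     3.34640705] [ 0.37178005 -1.38959107  0.18333338]
wrist [260.3 299.2] [40.2 46. ] [-151.    3.] [-133.   -1.   -2.]
wrist [243.7  67.1] [ 81.2 187.2] [38. 15.] [51. 12. 11.]
wrist [151.9  75.8] [ 82.6 187.4] [31. 86.] [45. 80. 10.]
```

```bash
cat >> h.py <<'E'
def rings(n,save=None):
    """ring holes (inner contours), px centre & size"""
    a=eyes.grab_frame(n)
    if save: cv2.imwrite(save,a)
    h=cv2.cvtColor(a,cv2.COLOR_BGR2HSV); m=cv2.inRange(h,(18,110,60),(32,255,255))
    cs,hi=cv2.findContours(m,cv2.RETR_CCOMP,cv2.CHAIN_APPROX_NONE); out=[]
    for i,c in enumerate(cs):
        if hi[0][i][3]>=0 and cv2.contourArea(c)>(400 if n=="wrist" else 40) and len(c)>15:
            e=cv2.fitEllipse(c); out.append((np.round(e[0],1),np.round(e[1],1)))
    return out
def show(save=None,ns=("wrist",)):
    p,r=snow(); print("tray",tol(p).round(1),"F",bot.observe()["wrist_force"].round(1))
    for n in ns:
        for c,ax in rings(n,save and save+n+".png"): print(n,c,ax,"tray",tol(at(n,c,7,1)).round(0),"pan",r.inv().apply(at(n,c,p[2]+7,1)-p).round(0))
E
python3 -m pendant '{"rot":[[0,0,0],[0,0,0],[0,0,0]],"translation":[[0.8,0,0.13],[0,0,0],[0,0,0]],"claw":[1,1,1]}'
python3 -c "
from h import *
show('pics/a13')"
```

```text
t: 20.6
tcp_pos: [526.0, 17.6, 77.7]
tool_rot: [-3.121, -0.141, -0.221]
wrist_force: [1.6, 0.6, 0.3]
gripper_width: 0.239
grasp_force: 119.3
scoop [582.3  21.1   4.6] ypr deg [5.3 4.  0.3]
tray [-8.   3.8] F [1.6 0.6 0.3]
wrist [148.6 132.4] [57.  59.8] tray [-3. 91.] pan [ 4. 85.  7.]
wrist [156.8  46.9] [59.9 63.2] tray [60. 81.] pan [66. 76. 11.]
wrist [235.4 113.7] [59.5 60.1] tray [11. 22.] pan [18. 18.  8.]
```

```bash
python3 -m pendant '{"rot":[[0,0,0],[0,4,0],[0,4,0],[0,4,0],[0,4,0],[0,0,0],[0,0,0],[0,0,0],[0,0,0],[0,0,0],[0,0,0],[0,0,0],[0,0,0]],"translation":[[0.3,0,0.04],[-0.5,0,-0.1],[-0.6,0,-0.1],[-0.6,0,-0.15],[-0.6,0,-0.2],[0,0,0],[-0.2,0,-0.7],[0.2,0,-0.9],[0.4,0,-0.9],[0.8,0,-1.8],[1,0,-2.2],[0,0,0],[0,0,0]],"claw":[1,1,1,1,1,1,1,1,1,1,1,1,1]}'
python3 -c "
from h import *
show('pics/a14',('wrist','top'))"
```

```text
t: 21.73
tcp_pos: [500.2, 14.6, 147.2]
tool_rot: [-3.049, -0.138, -0.653]
wrist_force: [-1.0, 0.0, -4.7]
gripper_width: 0.237
grasp_force: 119.0
scoop [574.5  19.6  92.5] ypr deg [  5.3 -12.    0.1]
tray [-15.9   3. ] F [-1.   0.  -4.7]
wrist [237.6 128.7] [58.7 59.7] tray [21. 27.] pan [ 5. 17.  6.]
top [278.9 178.8] [18.2 18.8] tray [ 3. 17.] pan [ 4. 19.  6.]
top [403.1 172.9] [16.3 17.9] tray [ -20. -327.] pan [ -17. -301.   12.]
top [252.5 161.7] [16.  16.6] tray [60. 85.] pan [56. 82. -5.]
```

```bash
python3 -c "
from h import *
p,r=snow(); print(d(p,box(-50,0,150)))"
```

```text
scoop [571.9  20.5  89.1] ypr deg [  5.3 -11.8   0.3]
[-5.96 32.29 -9.45]
```

```bash
python3 -m pendant '{"rot":[[0,0,0],[0,0,0],[0,0,0],[0,0,0],[0,0,0],[0,0,0],[0,0,0],[0,0,0],[0,0,0],[0,0,0],[0,0,0],[0,0,0],[0,0,0],[0,0,0]],"translation":[[0,0.8,-1.5],[-0.3,2,-1.5],[-0.6,3.1,-0.7],[-0.6,3.1,-0.7],[-0.6,3.1,-0.7],[-0.6,3.1,-0.7],[-0.6,3.1,-0.7],[-0.6,3.1,-0.7],[-0.6,3.1,-0.7],[-0.6,3.1,-0.7],[-0.6,3.1,-0.7],[-0.26,1.6,-0.15],[0,0,0],[0,0,0]],"claw":[1,1,1,1,1,1,1,1,1,1,1,1,1,1]}'
python3 -c "
from h import *
show('pics/a15'); p,r=snow(); print(box(-50,0,150)-p)"
python3 -m pendant '{"rot":[[0,-6.3,0],[0,-6.3,0],[0,-6.3,0],[0,-6.3,0],[0,-6.3,0],[0,-6.3,0],[0,-6.3,0],[0,-6.3,0],[0,-6.3,0],[0,0,0],[0,0,0],[0,0,0],[0,0,0],[0,0,0],[0,0,0]],"translation":[[0.98,0,-0.06],[0.96,0,-0.17],[0.94,0,-0.28],[0.9,0,-0.38],[0.86,0,-0.48],[0.8,0,-0.57],[0.73,0,-0.65],[0.65,0,-0.73],[0.57,0,-0.8],[0,0,0],[0,0,0],[0,0,0],[0,0,0],[0,0,0],[0,0,0]],"claw":[1,1,1,1,1,1,1,1,1,1,1,1,1,1,1]}'
python3 -c "
from h import *
show('pics/a16',('wrist','top'))"
```

```text
t: 23.0
tcp_pos: [434.1, -315.4, 203.9]
tool_rot: [-3.046, -0.133, -0.644]
wrist_force: [-0.2, 0.3, -4.8]
gripper_width: 0.239
grasp_force: 119.0
scoop [ 508.1 -310.3  148.8] ypr deg [  5.1 -11.8   0.5]
tray [-112.  -319.5] F [-0.2  0.3 -4.8]
wrist [261.  154.3] [59.1 59.6] tray [ -88. -320.] pan [-13.  -0.  10.]
wrist [22.6 43.9] [28.4 34.3] tray [72. 13.] pan [ 78. 194. -11.]
scoop [ 508.3 -309.   148.8] ypr deg [  5.2 -11.8   0.5]
[ 0.47382064 -0.74358434  1.160754  ]
t: 24.3
tcp_pos: [512.1, -308.7, 249.1]
tool_rot: [2.991, 0.135, -0.873]
wrist_force: [-0.2, -0.4, -3.0]
gripper_width: 0.241
grasp_force: 119.6
scoop [ 507.5 -310.8  156.9] ypr deg [ 5.4 44.7  0.3]
tray [-112.7 -319.9] F [-0.2 -0.4 -3. ]
top [252.5 161.6] [16.1 16.8] tray [60. 85.] pan [ 95. 405. 101.]
top [278.2 155. ] [15.8 17. ] tray [71. 11.] pan [101. 340. 108.]
```

```bash
python3 -m pendant '{"rot":[[0,6.75,0],[0,6.75,0],[0,6.75,0],[0,6.75,0],[0,6.75,0],[0,6.75,0],[0,0,0]],"translation":[[-0.73,0,0.75],[-0.81,0,0.66],[-0.88,0,0.56],[-0.94,0,0.45],[-0.99,0,0.34],[-1.02,0,0.22],[0,0,0]],"claw":[1,1,1,1,1,1,1]}'
python3 -m pendant '{"rot":[[0,0,0],[0,0,0],[0,0,0],[0,0,0],[0,0,0],[0,0,0],[0,0,0],[0,0,0],[0,0,0],[0,0,0],[0,0,0],[0,0,0],[0,0,0]],"translation":[[0,-1.7,0],[-0.05,-3.4,0.4],[-0.05,-3.4,0.4],[-0.05,-3.4,0.4],[-0.05,-3.4,0.4],[-0.2,-3.1,1.8],[-0.2,-3.1,1.8],[-0.2,-3.1,1.8],[-0.2,-3.1,1.8],[-0.2,-3.1,1.8],[-0.2,-1.3,1.3],[0,0,0],[0,0,0]],"claw":[1,1,1,1,1,1,1,1,1,1,1,1,1]}'
python3 -c "
from h import *
show('pics/a17',('wrist','top')); p,r=snow(); print(d(p,tray(-90,3,4.2)))"
```

```text
t: 24.98
tcp_pos: [446.4, -312.3, 230.9]
tool_rot: [-3.119, -0.134, -0.214]
wrist_force: [-1.0, 0.2, -3.4]
gripper_width: 0.238
grasp_force: 119.5
t: 26.07
tcp_pos: [424.7, 7.2, 114.3]
tool_rot: [-3.122, -0.145, -0.21]
wrist_force: [0.6, -0.3, -1.4]
gripper_width: 0.243
grasp_force: 119.7
scoop [480.5  10.8  40.8] ypr deg [5.4 4.4 0.3]
tray [-110.3    2.8] F [ 0.6 -0.3 -1.4]
top [407.9 184.3] [ 8.9 17.3] tray [ -53. -335.] pan [  49. -325.   12.]
top [405.6 176.3] [ 8.2 12.9] tray [ -30. -332.] pan [  72. -322.   14.]
top [401.  168.9] [ 9.  16.7] tray [  -8. -323.] pan [  93. -313.   16.]
top [252.5 161.7] [15.7 16.7] tray [60. 85.] pan [161.  82.  19.]
top [278.2 154.8] [15.5 17.1] tray [71. 11.] pan [171.  10.  20.]
scoop [482.4   9.   42.3] ypr deg [5.3 4.2 0.2]
[ 1.32 -0.21  4.03]
```

Run:
```python
from h import *
for n in ("wrist","top"):
    a=cv2.imread(f"pics/a17{n}.png"); h=cv2.cvtColor(a,cv2.COLOR_BGR2HSV); m=cv2.inRange(h,(18,110,60),(32,255,255))
    k,l,st,ce=cv2.connectedComponentsWithStats(m)
    for i in range(1,k):
        if st[i,4]>60: print(n,st[i],tol(at(n,ce[i],7,1)).round(0))
a=cv2.imread("pics/a17top.png"); b=cv2.imread("pics/a17wrist.png")
cv2.imwrite("pics/v13.png",np.hstack([cv2.resize(a[125:228,225:345],(400,343)),cv2.resize(b,(400,300))[:300,:] if 0 else cv2.resize(b[:,:],(400,343))]))
```

```text
wrist [ 121    0   75   52 1317] [-13.  88.]
wrist [240 285  42  34 626] [-271.   -3.]
top [341  68   7  79 315] [ 186. -190.]
top [267 144  23  23 211] [71. 11.]
top [241 150  24  47 433] [30. 87.]
top [392 162  26  31 364] [ -31. -330.]
top [469 293  34  36 772] [-413. -486.]
```

View pics/v13.png

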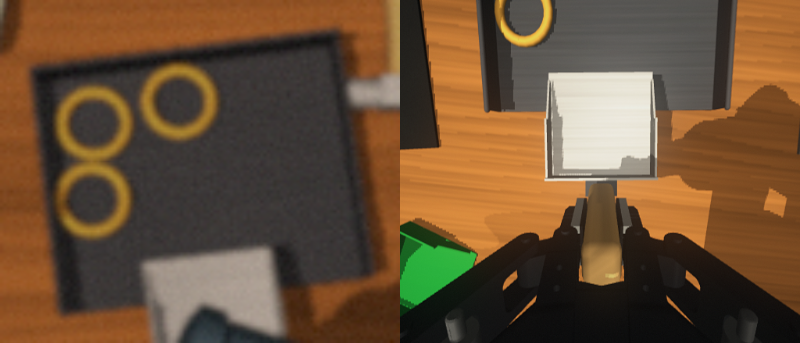

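Remaining: A at about (60,85), D at (0,90) touching it, and B alone at (71,11). I'll scoop B next.

```bash
python3 -m pendant '{"rot":[[0,0,0],[0,0,0],[0,0,0],[0,0,0],[0,0,0],[0,0,0],[0,0,0],[0,0,0],[0,0,0],[0,0,0],[0,0,0],[0,0,0],[0,0,0],[0,0,0],[0,0,0],[0,0,0],[0,0,0]],"translation":[[0.6,0.2,1.7],[0.6,0,1.7],[0.1,0,0.6],[0,0,0],[1,0,0.15],[1.5,0,0.21],[1.5,0,0.21],[1.5,0,0.21],[1.5,0,0.21],[1.2,0,0.17],[1.2,0,0.17],[1.2,0,0.17],[1.2,0,0.17],[1.2,0,0.17],[0.5,0,0.07],[0,0,0],[0,0,0]],"claw":[1,1,1,1,1,1,1,1,1,1,1,1,1,1,1,1,1]}'
python3 -c "
from h import *
show('pics/a18')"
```

```text
t: 27.58
tcp_pos: [579.8, 18.5, 76.3]
tool_rot: [-3.122, -0.141, -0.214]
wrist_force: [0.5, -0.5, -1.8]
gripper_width: 0.241
grasp_force: 119.0
scoop [635.8  22.    2.9] ypr deg [5.3 4.3 0.3]
tray [45.4 -0.2] F [ 0.5 -0.5 -1.8]
wrist [146.3 199.8] [54.3 57.2] tray [-4. 91.] pan [-49.  90.   3.]
wrist [147.8 109.4] [57.8 61.4] tray [67. 86.] pan [21. 85.  8.]
wrist [252.  103.9] [60.2 61.2] tray [71.  5.] pan [25.  6.  9.]
```

```bash
python3 -m pendant '{"rot":[[0,0,0],[0,0,0],[0,4,0],[0,4,0],[0,4,0],[0,4,0],[0,0,0],[0,0,0],[0,0,0],[0,0,0],[0,0,0],[0,0,0],[0,0,0],[0,0,0]],"translation":[[0.4,0,0.04],[0.1,0,0],[-0.5,0,-0.1],[-0.5,0,-0.1],[-0.5,0,-0.15],[-0.5,0,-0.2],[0.3,0,-0.9],[0.4,0,-0.9],[0.4,0,-0.9],[0.4,0,-0.9],[0.8,0,-1.8],[1,0,-2.2],[0,0,0],[0,0,0]],"claw":[1,1,1,1,1,1,1,1,1,1,1,1,1,1]}'
python3 -c "
from h import *
show('pics/a19',('wrist','top')); p,r=snow(); print(d(p,[545,0,130]),d([545,0,130],box(-50,0,150)))"
```

```text
t: 28.8
tcp_pos: [565.6, 16.4, 162.7]
tool_rot: [-3.05, -0.138, -0.651]
wrist_force: [0.3, -0.1, -3.5]
gripper_width: 0.238
grasp_force: 119.1
scoop [639.8  21.4 107.9] ypr deg [  5.3 -12.    0.1]
tray [49.3 -1.1] F [ 0.3 -0.1 -3.5]
wrist [253.6 140.3] [59.5 60.2] tray [77.  6.] pan [-5.  5.  8.]
top [408.  183.7] [ 9.7 17.9] tray [ -52. -335.] pan [-112. -300.   32.]
top [405.4 176.4] [ 8.2 13. ] tray [ -31. -332.] pan [ -93. -297.   28.]
top [401.1 169.2] [ 9.5 16.6] tray [  -9. -323.] pan [ -74. -289.   23.]
top [250.8 159.6] [16.2 16.7] tray [67. 89.] pan [-5. 90.  8.]
top [282.9 155.8] [18.3 18.8] tray [67. -2.] pan [-5.  7.  8.]
scoop [636.8  22.2 103.8] ypr deg [  5.3 -11.6   0.3]
[-7.5   1.37 -6.17] [-5.02 30.52 -4.52]
```

```bash
python3 -m pendant '{"rot":[[0,0,0],[0,0,0],[0,0,0],[0,0,0],[0,0,0],[0,0,0],[0,0,0],[0,0,0],[0,0,0],[0,0,0],[0,0,0],[0,0,0],[0,0,0],[0,0,0],[0,0,0],[0,0,0]],"translation":[[-1.4,0.2,-1.2],[-2,0.3,-1.6],[-2.1,0.4,-1.7],[-2,0.5,-1.7],[-0.5,3.1,-0.5],[-0.5,3.1,-0.5],[-0.5,3.1,-0.5],[-0.5,3.1,-0.5],[-0.5,3.1,-0.5],[-0.5,3.1,-0.4],[-0.5,3.1,-0.4],[-0.5,3.1,-0.4],[-0.5,3.1,-0.4],[-0.5,2.6,-0.4],[0,0,0],[0,0,0]],"claw":[1,1,1,1,1,1,1,1,1,1,1,1,1,1,1,1]}'
python3 -c "
from h import *
show('pics/a20'); p,r=snow(); print(box(-50,0,150)-p)"
python3 -m pendant '{"rot":[[0,-6.3,0],[0,-6.3,0],[0,-6.3,0],[0,-6.3,0],[0,-6.3,0],[0,-6.3,0],[0,-6.3,0],[0,-6.3,0],[0,-6.3,0],[0,0,0],[0,0,0],[0,0,0],[0,0,0],[0,0,0],[0,0,0]],"translation":[[0.98,0,-0.06],[0.96,0,-0.17],[0.94,0,-0.28],[0.9,0,-0.38],[0.86,0,-0.48],[0.8,0,-0.57],[0.73,0,-0.65],[0.65,0,-0.73],[0.57,0,-0.8],[0,0,0],[0,0,0],[0,0,0],[0,0,0],[0,0,0],[0,0,0]],"claw":[1,1,1,1,1,1,1,1,1,1,1,1,1,1,1]}'
python3 -c "
from h import *
show('pics/a21',('wrist','top'))"
```

```text
t: 30.23
tcp_pos: [434.2, -316.2, 204.1]
tool_rot: [-3.049, -0.132, -0.639]
wrist_force: [-0.5, -0.1, -3.3]
gripper_width: 0.237
grasp_force: 119.2
scoop [ 508.  -311.2  148.9] ypr deg [  5.1 -11.6   0.4]
tray [-112.2 -320.4] F [-0.5 -0.1 -3.3]
wrist [255.3 152.5] [59.7 59.9] tray [ -86. -314.] pan [-11.   5.   9.]
scoop [ 508.2 -309.6  148.7] ypr deg [  5.2 -11.6   0.4]
[ 0.62333196 -0.2080116   1.27043221]
t: 31.53
tcp_pos: [512.3, -308.7, 248.7]
tool_rot: [2.989, 0.134, -0.878]
wrist_force: [0.6, -1.1, -1.8]
gripper_width: 0.243
grasp_force: 119.7
scoop [ 507.3 -310.8  156.5] ypr deg [ 5.4 44.9  0.3]
tray [-112.8 -319.9] F [ 0.6 -1.1 -1.8]
top [250.9 159.6] [15.9 16.9] tray [67. 88.] pan [ 98. 409. 105.]
```

```bash
python3 -m pendant '{"rot":[[0,6.75,0],[0,6.75,0],[0,6.75,0],[0,6.75,0],[0,6.75,0],[0,6.75,0],[0,0,0]],"translation":[[-0.73,0,0.75],[-0.81,0,0.66],[-0.88,0,0.56],[-0.94,0,0.45],[-0.99,0,0.34],[-1.02,0,0.22],[0,0,0]],"claw":[1,1,1,1,1,1,1]}'
python3 -m pendant '{"rot":[[0,0,0],[0,0,0],[0,0,0],[0,0,0],[0,0,0],[0,0,0],[0,0,0],[0,0,0],[0,0,0],[0,0,0],[0,0,0],[0,0,0],[0,0,0],[0,0,0],[0,0,0]],"translation":[[0,-1.7,0],[-0.05,-3.4,0.4],[-0.05,-3.4,0.4],[-0.05,-3.4,0.4],[-0.05,-3.4,0.4],[-0.2,-3.3,0],[-0.2,-3.3,0],[-0.2,-3.1,1.8],[-0.2,-3.1,1.8],[-0.2,-3.1,1.8],[-0.2,-3.1,1.8],[-0.2,-3.1,1.8],[-0.2,-1.3,1.3],[0,0,0],[0,0,0]],"claw":[1,1,1,1,1,1,1,1,1,1,1,1,1,1,1]}'
python3 -c "
from h import *
show('pics/a22',('wrist','top')); p,r=snow(); print(d(p,tray(-112,69,4)))
print(tol(at('wrist',(0,0),33,1)))"
```

```text
t: 32.22
tcp_pos: [446.5, -312.3, 230.7]
tool_rot: [-3.119, -0.134, -0.208]
wrist_force: [-1.4, 0.3, -2.2]
gripper_width: 0.242
grasp_force: 119.6
t: 33.47
tcp_pos: [414.4, 72.5, 113.8]
tool_rot: [-3.122, -0.145, -0.205]
wrist_force: [0.4, -0.8, -2.2]
gripper_width: 0.236
grasp_force: 119.6
scoop [469.9  76.1  40. ] ypr deg [5.5 4.6 0.3]
tray [-114.9   68.8] F [ 0.4 -0.8 -2.2]
top [408.  185.5] [10.2 17.7] tray [ -57. -335.] pan [  51. -391.   13.]
top [406.  176.7] [ 6.5 10.7] tray [ -32. -333.] pan [  75. -390.   15.]
top [251.  159.5] [15.8 16.7] tray [67. 88.] pan [172.  19.  21.]
scoop [471.8  74.6  41.5] ypr deg [5.3 4.4 0.2]
[-0.39 -0.17  3.73]
[ -7.29035708 267.42720231]
```

```bash
python3 -m pendant '{"rot":[[0,0,0],[0,0,0],[0,0,0],[0,0,0],[0,0,0],[0,0,0],[0,0,0],[0,0,0],[0,0,0],[0,0,0],[0,0,0],[0,0,0],[0,0,0],[0,0,0],[0,0,0]],"translation":[[-0.1,-0.1,1.7],[-0.1,0,1.5],[-0.05,0,0.55],[0,0,0],[1,0,0.15],[1.2,0,0.17],[1.2,0,0.17],[1.2,0,0.17],[1.2,0,0.17],[1.2,0,0.17],[1.2,0,0.17],[1.2,0,0.17],[0.8,0,0.12],[0,0,0],[0,0,0]],"claw":[1,1,1,1,1,1,1,1,1,1,1,1,1,1,1]}'
python3 -c "
from h import *
show('pics/a23',('wrist','top'))"
```

```text
t: 34.82
tcp_pos: [520.9, 82.2, 76.2]
tool_rot: [-3.122, -0.14, -0.21]
wrist_force: [0.9, -1.2, -0.1]
gripper_width: 0.237
grasp_force: 119.8
scoop [576.8  85.6   2.7] ypr deg [5.3 4.4 0.3]
tray [-7.6 68.6] F [ 0.9 -1.2 -0.1]
wrist [229.1 117.2] [60.3 60.7] tray [ 8. 92.] pan [15. 23.  8.]
top [408.  185.4] [10.6 17.3] tray [ -56. -335.] pan [ -50. -402.    5.]
top [406.1 176.7] [6.6 9.6] tray [ -32. -333.] pan [ -25. -401.    7.]
top [401.1 171. ] [ 8.5 18.8] tray [ -14. -322.] pan [  -8. -390.    8.]
top [250.9 157.9] [16.  16.5] tray [71. 88.] pan [78. 19. 13.]
```

```bash
python3 -m pendant '{"rot":[[0,0,0],[0,0,0],[0,0,0],[0,0,0]],"translation":[[0.4,0,0.06],[0.4,0,0.06],[0,0,0],[0,0,0]],"claw":[1,1,1,1]}'
python3 -c "
from h import *
show('pics/a24',('wrist','top'))"
```

```text
t: 35.25
tcp_pos: [528.4, 83.4, 76.0]
tool_rot: [-3.122, -0.141, -0.209]
wrist_force: [-1.1, -0.5, 4.7]
gripper_width: 0.237
grasp_force: 120.4
scoop [584.2  86.8   2.4] ypr deg [5.3 4.4 0.3]
tray [-0.2 69.1] F [-1.1 -0.5  4.7]
wrist [231.8 125.1] [60.1 60.7] tray [10. 90.] pan [ 9. 21.  8.]
wrist [237.8  39. ] [61.4 63.1] tray [72. 85.] pan [71. 16. 12.]
top [408.2 185.6] [10.  17.5] tray [ -57. -335.] pan [ -58. -403.    4.]
top [405.7 176.9] [ 6.5 10.5] tray [ -32. -332.] pan [ -33. -400.    6.]
top [251.1 157.8] [15.8 16.6] tray [72. 87.] pan [70. 18. 12.]
```

```bash
python3 -m pendant '{"rot":[[0,4,0],[0,4,0],[0,4,0],[0,4,0],[0,0,0],[0,0,0],[0,0,0],[0,0,0],[0,0,0],[0,0,0]],"translation":[[-0.6,0,-0.1],[-0.6,0,-0.1],[-0.6,0,-0.15],[-0.6,0,-0.2],[-0.2,0,-0.2],[-0.2,0,-0.7],[0.2,0,-0.9],[0.4,0,-0.9],[0.4,0,-0.9],[0,0,0]],"claw":[1,1,1,1,1,1,1,1,1,1]}'
python3 -c "
from h import *
show('pics/a25',('wrist','top')); p,r=snow()
for q in [(46,52,1),(46,-52,1),(-46,52,26),(-46,-52,26)]: print(proj('wrist',p+r.apply(q)).round(0))
cv2.imwrite('pics/v14.png',cv2.imread('pics/a25wrist.png'))"
```

```text
t: 36.18
tcp_pos: [497.0, 79.8, 113.4]
tool_rot: [-3.051, -0.137, -0.642]
wrist_force: [0.6, 0.7, -2.4]
gripper_width: 0.238
grasp_force: 119.7
scoop [570.9  84.8  58.3] ypr deg [  5.3 -11.7   0.2]
tray [-13.5  68.3] F [ 0.6  0.7 -2.4]
wrist [233.9 134.3] [59.7 60.7] tray [ 6. 93.] pan [ 2. 20.  7.]
top [253.3 184.3] [17.9 18.3] tray [-4. 90.] pan [ 1. 21.  7.]
top [408.1 185.5] [10.3 17.7] tray [ -57. -335.] pan [ -49. -385.   19.]
top [406.  176.8] [ 6.4 10.7] tray [ -32. -333.] pan [ -25. -383.   14.]
top [401.7 170.9] [ 8.4 18.9] tray [ -14. -324.] pan [  -9. -374.   10.]
top [251.2 158. ] [15.9 17.2] tray [71. 87.] pan [71. 19. -8.]
scoop [569.4  85.1  55.9] ypr deg [  5.3 -11.5   0.2]
[193.  79.]
[326.  79.]
[187. 200.]
[332. 200.]
```

```bash
python3 -c "
from h import *
p,r=snow(); print(d(p,[560,60,115]),d([560,60,115],box(-50,0,150)))"
```

```text
scoop [569.4  85.1  55.9] ypr deg [  5.3 -11.5   0.2]
[ 1.31  2.39 -5.88] [-6.28 36.35 -6.7 ]
```

```bash
python3 -m pendant '{"rot":[[0,0,0],[0,0,0],[0,0,0],[0,0,0],[0,0,0],[0,0,0],[0,0,0],[0,0,0],[0,0,0],[0,0,0],[0,0,0],[0,0,0],[0,0,0],[0,0,0],[0,0,0],[0,0,0],[0,0,0],[0,0,0]],"translation":[[0.4,0.6,-1.9],[0.4,0.8,-2],[0.5,1,-2],[-0.5,3,-0.5],[-0.5,3,-0.5],[-0.5,3,-0.5],[-0.5,3,-0.6],[-0.5,3,-0.6],[-0.5,3,-0.6],[-0.5,3,-0.6],[-0.5,3,-0.6],[-0.5,3,-0.6],[-0.5,3,-0.6],[-0.5,3,-0.5],[-0.7,2.4,-0.5],[0,1,0],[0,0,0],[0,0,0]],"claw":[1,1,1,1,1,1,1,1,1,1,1,1,1,1,1,1,1,1]}'
python3 -c "
from h import *
show('pics/a26',('wrist','top')); p,r=snow(); print(box(-50,0,150)-p)"
python3 -m pendant '{"rot":[[0,-6.3,0],[0,-6.3,0],[0,-6.3,0],[0,-6.3,0],[0,-6.3,0],[0,-6.3,0],[0,-6.3,0],[0,-6.3,0],[0,-6.3,0],[0,0,0],[0,0,0],[0,0,0],[0,0,0],[0,0,0],[0,0,0]],"translation":[[0.98,0,-0.06],[0.96,0,-0.17],[0.94,0,-0.28],[0.9,0,-0.38],[0.86,0,-0.48],[0.8,0,-0.57],[0.73,0,-0.65],[0.65,0,-0.73],[0.57,0,-0.8],[0,0,0],[0,0,0],[0,0,0],[0,0,0],[0,0,0],[0,0,0]],"claw":[1,1,1,1,1,1,1,1,1,1,1,1,1,1,1]}'
python3 -c "
from h import *
show('pics/a27',('wrist','top'))"
```

```text
t: 37.78
tcp_pos: [434.3, -314.8, 203.6]
tool_rot: [-3.049, -0.135, -0.634]
wrist_force: [-0.5, -0.4, -3.6]
gripper_width: 0.242
grasp_force: 119.6
scoop [ 508.  -309.7  148.1] ypr deg [  5.2 -11.4   0.4]
tray [-112.  -318.8] F [-0.5 -0.4 -3.6]
wrist [248.5 153.3] [59.7 60. ] tray [ -88. -304.] pan [-12.   9.   9.]
top [419.3 204.6] [19.3 19.9] tray [-113. -357.] pan [-12.  11.  10.]
top [251.2 158.1] [15.5 17.1] tray [71. 87.] pan [148. 406. -26.]
scoop [ 508.3 -308.3  148.3] ypr deg [  5.3 -11.4   0.4]
[ 0.52311186 -1.45073605  1.6870378 ]
t: 39.13
tcp_pos: [512.1, -308.7, 247.4]
tool_rot: [2.987, 0.134, -0.883]
wrist_force: [1.0, 0.0, -2.5]
gripper_width: 0.241
grasp_force: 119.7
scoop [ 506.8 -310.9  155.2] ypr deg [ 5.4 45.   0.3]
tray [-113.4 -319.9] F [ 1.   0.  -2.5]
wrist [346.9 214.5] [21.5 40. ] tray [-425. -496.] pan [-71. -91. -60.]
top [251.1 158.1] [15.9 17.2] tray [71. 87.] pan [101. 408. 109.]
```

```bash
python3 -m pendant '{"rot":[[0,6.75,0],[0,6.75,0],[0,6.75,0],[0,6.75,0],[0,6.75,0],[0,6.75,0],[0,0,0]],"translation":[[-0.73,0,0.75],[-0.81,0,0.66],[-0.88,0,0.56],[-0.94,0,0.45],[-0.99,0,0.34],[-1.02,0,0.22],[0,0,0]],"claw":[1,1,1,1,1,1,1]}'
python3 -m pendant '{"rot":[[0,0,0],[0,0,0],[0,0,0],[0,0,0],[0,0,0],[0,0,0],[0,0,0],[0,0,0],[0,0,0],[0,0,0],[0,0,0],[0,0,0],[0,0,0],[0,0,0],[0,0,0]],"translation":[[0,-1.7,0],[-0.05,-3.4,0.4],[-0.05,-3.4,0.4],[-0.05,-3.4,0.4],[-0.05,-3.4,0.4],[-0.2,-3.3,0],[-0.2,-3.3,0],[-0.2,-3.1,1.8],[-0.2,-3.1,1.8],[-0.2,-3.1,1.8],[-0.2,-3.1,1.8],[-0.2,-3.1,1.8],[-0.2,-1.3,1.3],[0,0,0],[0,0,0]],"claw":[1,1,1,1,1,1,1,1,1,1,1,1,1,1,1]}'
python3 -c "
from h import *
show('pics/a28',('wrist','top')); p,r=snow(); print(d(p,tray(-70,69,4)))
a=cv2.imread('pics/a28top.png'); m=cv2.inRange(cv2.cvtColor(a,cv2.COLOR_BGR2HSV),(18,110,60),(32,255,255))
k,l,st,ce=cv2.connectedComponentsWithStats(m)
for i in range(1,k):
  if st[i,4]>15: print(st[i],tol(at('top',ce[i],7,1)).round(0))
cv2.imwrite('pics/v14.png',np.hstack([cv2.resize(a[125:245,225:345],(400,400)),cv2.resize(a[125:225,365:465],(400,400),interpolation=cv2.INTER_CUBIC)]))"
```

```text
t: 39.82
tcp_pos: [446.1, -312.3, 229.6]
tool_rot: [-3.12, -0.134, -0.203]
wrist_force: [0.2, 0.2, -3.2]
gripper_width: 0.242
grasp_force: 119.7
t: 41.07
tcp_pos: [413.6, 72.4, 112.6]
tool_rot: [-3.123, -0.145, -0.199]
wrist_force: [-0.2, -0.4, -1.9]
gripper_width: 0.24
grasp_force: 119.7
scoop [468.9  76.   38.7] ypr deg [5.5 4.8 0.3]
tray [-115.9   68.8] F [-0.2 -0.4 -1.9]
top [411.7 190.8] [ 7.9 16.5] tray [ -73. -342.] pan [  36. -399.   12.]
top [411.  182.3] [ 8.2 14.8] tray [ -49. -344.] pan [  59. -401.   14.]
top [399.9 168.6] [ 9.7 16.1] tray [  -7. -320.] pan [ 100. -377.   17.]
top [251.2 158.1] [15.8 16.7] tray [71. 87.] pan [177.  18.  22.]
scoop [470.8  74.5  40.2] ypr deg [5.3 4.6 0.2]
[ 3.91 -0.17  4.16]
[341  68   7  79 316] [ 183. -190.]
[240 147  23  23 223] [72. 88.]
[ 91 155  32  19  49] [117. 504.]
[387 160  36  38 574] [ -34. -330.]
[106 194  16   1  16] [ 14. 478.]
[411 212  12   3  23] [-135. -345.]
[ 49 229   7   8  39] [-73. 654.]
[189 292  33  25  50] [-320.  267.]
[470 293  33  36 763] [-413. -486.]
```

```bash
python3 -m pendant '{"rot":[[0,0.6,0],[0,0,0],[0,0,0],[0,0,0],[0,0,0],[0,0,0],[0,0,0],[0,0,0],[0,0,0],[0,0,0],[0,0,0],[0,0,0],[0,0,0],[0,0,0],[0,0,0],[0,0,0],[0,0,0],[0,0,0]],"translation":[[-0.1,-0.1,1.7],[-0.1,0,1.5],[-0.05,0,0.45],[0,0,0],[1.5,0,0.22],[1.5,0,0.22],[1.5,0,0.22],[1.5,0,0.22],[1.5,0,0.22],[1.5,0,0.22],[1.2,0,0.18],[1.2,0,0.18],[1.2,0,0.18],[1.2,0,0.18],[1.2,0,0.18],[0.4,0,0.05],[0,0,0],[0,0,0]],"claw":[1,1,1,1,1,1,1,1,1,1,1,1,1,1,1,1,1,1]}'
python3 -c "
from h import *
show('pics/a29',('wrist','top'))"
```

```text
t: 42.67
tcp_pos: [572.0, 86.8, 75.9]
tool_rot: [-3.121, -0.14, -0.22]
wrist_force: [1.2, -0.5, -0.7]
gripper_width: 0.242
grasp_force: 119.8
scoop [628.3  90.3   2.7] ypr deg [5.3 4.1 0.3]
tray [44.1 68.6] F [ 1.2 -0.5 -0.7]
wrist [236.8 103.2] [60.4 61.2] tray [71. 86.] pan [26. 17.  9.]
top [411.5 190.5] [ 8.6 16.9] tray [ -72. -342.] pan [-117. -410.    1.]
top [410.9 182.4] [ 7.7 15.2] tray [ -49. -344.] pan [ -94. -412.    2.]
top [399.9 168.6] [10.  15.4] tray [  -7. -320.] pan [ -52. -388.    5.]
```

Ring A is on the pan. Tilt the lip up and lift.

```bash
python3 -m pendant '{"rot":[[0,0,0],[0,0,0],[0,4,0],[0,4,0],[0,4,0],[0,4,0],[0,0,0],[0,0,0],[0,0,0],[0,0,0],[0,0,0],[0,0,0],[0,0,0],[0,0,0]],"translation":[[0.4,0,0.06],[0.2,0,0.02],[-0.5,0,-0.1],[-0.5,0,-0.1],[-0.5,0,-0.15],[-0.5,0,-0.2],[0.3,0,-0.9],[0.4,0,-0.9],[0.4,0,-0.9],[0.4,0,-0.9],[0.8,0,-1.8],[1,0,-2.2],[0,0,0],[0,0,0]],"claw":[1,1,1,1,1,1,1,1,1,1,1,1,1,1]}'
python3 -c "
from h import *
show('pics/a30',('wrist','top')); p,r=snow(); print(d(p,[550,70,120]),d([550,70,120],box(-50,0,150)))"
```

```text
t: 43.93
tcp_pos: [558.6, 85.4, 161.8]
tool_rot: [-3.047, -0.137, -0.656]
wrist_force: [0.4, 0.1, -3.9]
gripper_width: 0.242
grasp_force: 119.8
scoop [633.1  90.4 107.3] ypr deg [  5.3 -12.2   0.2]
tray [48.9 68.3] F [ 0.4  0.1 -3.9]
wrist [237.6 144.7] [59.4 60. ] tray [71. 93.] pan [-8. 17.  9.]
top [411.8 190.5] [ 8.4 15.6] tray [ -72. -343.] pan [-129. -376.   36.]
top [400.2 168.9] [10.1 15.7] tray [  -8. -321.] pan [ -72. -356.   24.]
top [251.8 160.9] [18.3 18.9] tray [63. 86.] pan [-8. 18.  9.]
scoop [630.   90.7 103.1] ypr deg [  5.3 -11.8   0.3]
[-6.77  1.33 -4.86] [-5.61 37.44 -5.93]
```

```bash
python3 -m pendant '{"rot":[[0,0,0],[0,0,0],[0,0,0],[0,0,0],[0,0,0],[0,0,0],[0,0,0],[0,0,0],[0,0,0],[0,0,0],[0,0,0],[0,0,0],[0,0,0],[0,0,0],[0,0,0],[0,0,0],[0,0,0],[0,0,0],[0,0,0]],"translation":[[-1.2,0.2,-0.9],[-1.8,0.3,-1.3],[-1.9,0.4,-1.3],[-1.9,0.5,-1.3],[-0.48,3.1,-0.5],[-0.48,3.1,-0.5],[-0.48,3.1,-0.5],[-0.48,3.1,-0.5],[-0.48,3.1,-0.5],[-0.48,3.1,-0.5],[-0.48,3.1,-0.5],[-0.48,3.1,-0.5],[-0.48,3.1,-0.5],[-0.48,3.1,-0.5],[-0.48,3.1,-0.5],[-0.3,2.3,-0.4],[0,1,0],[0,0,0],[0,0,0]],"claw":[1,1,1,1,1,1,1,1,1,1,1,1,1,1,1,1,1,1,1]}'
python3 -c "
from h import *
show('pics/a31',('wrist','top')); p,r=snow(); print(box(-50,0,150)-p)"
python3 -m pendant '{"rot":[[0,-6.3,0],[0,-6.3,0],[0,-6.3,0],[0,-6.3,0],[0,-6.3,0],[0,-6.3,0],[0,-6.3,0],[0,-6.3,0],[0,-6.3,0],[0,0,0],[0,0,0],[0,0,0],[0,0,0],[0,0,0],[0,0,0]],"translation":[[0.98,0,-0.06],[0.96,0,-0.17],[0.94,0,-0.28],[0.9,0,-0.38],[0.86,0,-0.48],[0.8,0,-0.57],[0.73,0,-0.65],[0.65,0,-0.73],[0.57,0,-0.8],[0,0,0],[0,0,0],[0,0,0],[0,0,0],[0,0,0],[0,0,0]],"claw":[1,1,1,1,1,1,1,1,1,1,1,1,1,1,1]}'
python3 -m pendant '{"rot":[[0,6.75,0],[0,6.75,0],[0,6.75,0],[0,6.75,0],[0,6.75,0],[0,6.75,0],[0,0,0]],"translation":[[-0.73,0,0.75],[-0.81,0,0.66],[-0.88,0,0.56],[-0.94,0,0.45],[-0.99,0,0.34],[-1.02,0,0.22],[0,0,0]],"claw":[1,1,1,1,1,1,1]}'
python3 -c "
from h import *
show('pics/a32',('wrist','top')); p,r=snow(); print(d(p,[500,-100,140]),d([500,-100,140],[516.5,297,60]))"
```

```text
t: 45.62
tcp_pos: [434.7, -314.2, 202.9]
tool_rot: [-3.046, -0.135, -0.645]
wrist_force: [-0.1, 0.8, -3.1]
gripper_width: 0.238
grasp_force: 119.7
scoop [ 508.7 -309.   147.9] ypr deg [  5.2 -11.8   0.4]
tray [-111.2 -318.2] F [-0.1  0.8 -3.1]
wrist [241.9 153.3] [59.6 60.2] tray [ -86. -295.] pan [-12.  14.  10.]
top [416.9 204.8] [19.2 19.9] tray [-113. -350.] pan [-13.  16.  10.]
top [400.2 168.7] [10.1 16. ] tray [  -8. -321.] pan [ 79.  43. -10.]
scoop [ 509.1 -307.9  148.3] ypr deg [  5.3 -11.8   0.4]
[-0.26995419 -1.90232377  1.71231334]
t: 46.97
tcp_pos: [512.3, -308.7, 247.7]
tool_rot: [2.991, 0.134, -0.873]
wrist_force: [-0.2, 0.3, -2.1]
gripper_width: 0.242
grasp_force: 119.7
t: 47.55
tcp_pos: [446.3, -312.4, 229.9]
tool_rot: [-3.119, -0.133, -0.215]
wrist_force: [-1.5, 0.2, -3.8]
gripper_width: 0.239
grasp_force: 119.7
scoop [ 502.3 -309.   156.5] ypr deg [5.  4.2 0.4]
tray [-117.6 -317.6] F [-1.5  0.2 -3.8]
top [400.3 168.3] [11.  12.9] tray [  -6. -321.] pan [84. 45. 13.]
scoop [ 505.9 -311.   158.9] ypr deg [5.1 4.3 0.2]
[  0.97 -21.07   2.09] [  3.94 -39.39   8.71]
```

```bash
python3 -m pendant '{"rot":[[0,0,0],[0,0,0],[0,0,0],[0,0,0],[0,0,0],[0,0,0],[0,0,0],[0,0,0],[0,0,0],[0,0,0],[0,0,0],[0,0,0],[0,0,0],[0,0,0],[0,0,0],[0,0,0],[0,0,0],[0,0,0],[0,0,0],[0,0,0]],"translation":[[0.1,-1.8,0],[0.1,-3.2,0.2],[0.1,-3.2,0.3],[0.1,-3.2,0.4],[0.2,-3.2,0.4],[0.2,-3.2,0.4],[0.2,-3.2,0.3],[0.3,-3.2,0.3],[0.3,-3.2,0.3],[0.3,-3.2,0.3],[0.3,-3.2,0.3],[0.4,-3.2,0.4],[0.4,-3.2,0.4],[0.4,-3.2,0.4],[0.4,-3.2,0.4],[0.4,-3.2,0.4],[0.4,-3.2,0.4],[0.3,-3.2,0.4],[0.3,-3.2,0.4],[0.3,-1.5,0.3]],"claw":[1,1,1,1,1,1,1,1,1,1,1,1,1,1,1,1,1,1,1,1]}'
python3 -m pendant '{"rot":[[0,2.2,-0.9],[0,2.2,-0.9],[0,0,0],[0,0,0]],"translation":[[0,0,0],[0,0,0],[0,0,0],[0,0,0]],"claw":[1,1,1,1]}'
python3 -c "
from h import *
show('pics/a33',('wrist','top')); p,r=snow(); print(d(p,[513,293,4.5])); sgo([513,293,20],.122,0)
a=cv2.imread('pics/a33top.png'); m=cv2.inRange(cv2.cvtColor(a,cv2.COLOR_BGR2HSV),(18,110,60),(32,255,255))
k,l,st,ce=cv2.connectedComponentsWithStats(m)
for i in range(1,k):
  if st[i,4]>15: print(st[i],tol(at('top',ce[i],7,1)).round(0))
cv2.imwrite('pics/v14.png',np.hstack([cv2.resize(cv2.imread('pics/a33wrist.png'),(400,300)),cv2.resize(a[70:280,232:512],(400,300),interpolation=cv2.INTER_CUBIC)]))"
```

```text
t: 49.32
tcp_pos: [460.6, 303.5, 175.7]
tool_rot: [-3.12, -0.146, -0.215]
wrist_force: [-0.5, -0.3, -2.5]
gripper_width: 0.239
grasp_force: 119.8
t: 49.65
tcp_pos: [460.3, 299.9, 175.4]
tool_rot: [-3.107, -0.191, -0.332]
wrist_force: [-0.2, 0.5, -2.7]
gripper_width: 0.236
grasp_force: 119.7
scoop [521.6 305.4 106.5] ypr deg [ 7.1 -0.1 -0. ]
tray [-42.6 292.5] F [-0.2  0.5 -2.7]
top [412.2 190.9] [ 7.7 16.2] tray [ -73. -344.] pan [ -63. -600.    7.]
top [411.  182.5] [ 8.  14.8] tray [ -49. -344.] pan [ -41. -601.    7.]
top [399.5 167.5] [ 9.3 12.3] tray [  -4. -319.] pan [   1. -580.    7.]
scoop [522.2 304.8 106.7] ypr deg [ 7.1 -0.1 -0. ]
[-3.2   1.04  9.76]
tcp target [451.8 287.6  89. ]
now [461.  299.3 175.6] dpos cm tool [-2.86  1.04  8.24] rot deg [ 0.01 -0.1   0.07]
[340  68   9  79 330] [ 184. -190.]
[ 92 155  33   9  41] [122. 492.]
[384 160  39  38 627] [ -35. -327.]
[ 90 165   2  16  16] [ 82. 538.]
[105 194  17   1  17] [ 14. 480.]
[411 212  12   3  20] [-135. -344.]
[ 49 228   8   9  41] [-72. 653.]
[228 286   6  17  17] [-293.  184.]
[470 293  33  36 762] [-413. -486.]
[210 307  17  11  25] [-341.  218.]
```

```bash
python3 -m pendant '{"rot":[[0,0,0],[0,0,0],[0,0,0],[0,0,0],[0,0,0],[0,0,0],[0,0,0],[0,0,0]],"translation":[[-0.8,0.5,2.5],[-0.8,0.5,2.5],[-0.8,0,2.5],[-0.5,0,1.5],[-0.2,0,0.6],[-0.02,0,0.15],[0,0,0],[0,0,0]],"claw":[1,1,1,1,1,1,1,1]}'
python3 -c "
from h import *
snow(); print(bot.observe()['wrist_force'])"
```

```text
t: 50.42
tcp_pos: [452.8, 287.7, 73.8]
tool_rot: [-3.106, -0.188, -0.334]
wrist_force: [-0.3, -0.0, -1.8]
gripper_width: 0.24
grasp_force: 119.8
scoop [514.1 293.2   5. ] ypr deg [ 7.  -0.1 -0. ]
[-0.25515042 -0.02083004 -1.75961157]
```

```bash
python3 -m pendant '{"rot":[[0,0,0],[0,0,0],[0,0,0]],"translation":[[-0.03,0,0.15],[0,0,0],[0,0,0]],"claw":[1,1,1]}'
python3 -m pendant '{"rot":[[0,0,0],[0,0,0],[0,0,0],[0,0,0],[0,0,0],[0,0,0],[0,0,0],[0,0,0],[0,0,0],[0,0,0],[0,0,0]],"translation":[[0,0,0],[0,0,0],[0,0,0],[0,0,0],[0,0,0],[0,0,-1],[0,0,-2.5],[0,0,-3],[0,0,-3],[0,0,-3],[0,0,0]],"claw":[4,8.5,8.5,8.5,8.5,8.5,8.5,8.5,8.5,8.5,8.5]}' 20
python3 -c "
from h import *
eyes.grab_frame('wrist')
cv2.imwrite('pics/a34.png',eyes.grab_frame('wrist')); a=eyes.grab_frame('top'); cv2.imwrite('pics/a34t.png',a)
cv2.imwrite('pics/v14.png',np.hstack([cv2.resize(cv2.imread('pics/a34.png'),(400,300)),cv2.resize(a[70:280,232:512],(400,300),interpolation=cv2.INTER_CUBIC)]))
# expected px if scoop flat at (514,293,4)
r=Rs(.122,0)
for q in [(46,52,1),(46,-52,1),(-46,52,26),(-46,-52,26),(-77,0,112)]: print(proj('wrist',np.array([514,293,4])+r.apply(q)).round(0))"
```

```text
t: 50.67
tcp_pos: [452.8, 287.8, 72.5]
tool_rot: [-3.106, -0.189, -0.336]
wrist_force: [-0.8, -1.6, 3.6]
gripper_width: 0.241
grasp_force: 120.3
t: 51.58
tcp_pos: [427.9, 286.1, 200.9]
tool_rot: [-3.102, -0.189, -0.348]
wrist_force: [0.8, 0.9, 1.0]
gripper_width: 0.994
grasp_force: 0.0
[216.  88.]
[302.  88.]
[213. 164.]
[305. 164.]
[260. 199.]
```

View pics/v14.png

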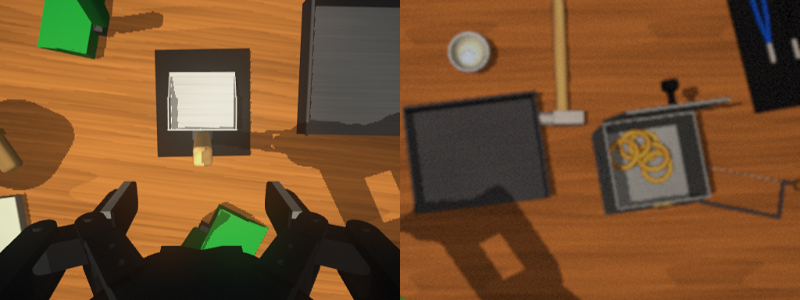

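The scoop lies flat on the mat's middle, the tray is empty, all rings are in the box, and the lid still stands upright with its knob head near top-image pixel (421,130). Now I'll go back to the knob.

```bash
python3 -m pendant '{"rot":[[0,-6,0.4],[0,-6,0.4],[0,0,0],[0,0,0],[0,0,0],[0,0,0],[0,0,0],[0,0,0]],"translation":[[0,0,-1],[0,0,-1],[0,0,-3.5],[0,0,-3.5],[0,0,-3.5],[0,0,-2],[0,0,0],[0,0,0]],"claw":[8.5,8.5,8.5,8.5,8.5,8.5,8.5,8.5]}'
python3 -c "
from h import *
print('knob',at('top',(421,130),234,1)); go([665,-292,340],T(.107))"
```

```text
t: 52.4
tcp_pos: [422.2, 284.1, 337.9]
tool_rot: [3.137, 0.168, 0.005]
wrist_force: [-0.6, -0.0, -0.6]
gripper_width: 0.995
grasp_force: 0.0
knob [ 658.92255678 -291.34497011  234.        ]
now [422.2 284.1 337.9] dpos cm tool [17.98 59.88 -0.14] rot deg [ 0.01 -0.19  0.02]
```

```bash
python3 -m pendant '{"rot":[[0,0,0],[0,0,0],[0,0,0],[0,0,0],[0,0,0],[0,0,0],[0,0,0],[0,0,0],[0,0,0],[0,0,0],[0,0,0],[0,0,0],[0,0,0],[0,0,0],[0,0,0],[0,0,0],[0,0,0],[0,0,0],[0,0,0]],"translation":[[0.6,2,0],[1.12,3.74,0],[1.12,3.74,0],[1.12,3.74,0],[1.12,3.74,0],[1.12,3.74,0],[1.12,3.74,0],[1.12,3.74,0],[1.12,3.74,0],[1.12,3.74,0],[1.12,3.74,0],[1.12,3.74,0],[1.12,3.74,0],[1.12,3.74,0],[1.12,3.74,0],[1.12,3.74,0],[0.6,2,0],[0,0,0],[0,0,0]],"claw":[8.5,8.5,8.5,8.5,8.5,8.5,8.5,8.5,8.5,8.5,8.5,8.5,8.5,8.5,8.5,8.5,8.5,8.5,8.5]}'
python3 -c "
from h import *
go([665.5,-291.5,215.5],T(.107))"
```

```text
t: 53.98
tcp_pos: [664.3, -294.8, 334.4]
tool_rot: [-3.133, -0.166, 0.003]
wrist_force: [0.5, 1.0, 0.7]
gripper_width: 0.994
grasp_force: 0.0
now [ 664.3 -294.8  334.4] dpos cm tool [ 0.17 -0.26 11.89] rot deg [-0.24  0.09 -0.08]
```

```bash
python3 -m pendant '{"rot":[[0,0,0],[0,0,0],[0,0,0],[0,0,0],[0,0,0],[0,0,0],[0,0,0],[0,0,0],[0,0,0],[0,0,0],[0,0,0],[0,0,0],[0,0,0]],"translation":[[0.1,-0.3,3],[0,0,3],[0,0,3],[0,0,1.9],[0,0,1],[0,0,0],[0,0,0],[0,0,0],[0,0,0],[0,0,0],[0,0,0],[0,0,0],[0,0,0]],"claw":[8.5,8.5,8.5,8.5,8.5,8.5,1.5,1.5,1.5,1.5,1.5,1.5,1.5]}' 30
```

```text
t: 55.07
tcp_pos: [667.0, -291.1, 221.8]
tool_rot: [3.136, 0.169, 0.009]
wrist_force: [-0.0, 1.8, 4.9]
gripper_width: 0.311
grasp_force: 29.7
```

```bash
python3 -m pendant '{"rot":[[0,0,0],[0,0,0],[0,0,0],[0,0,0],[0,0,0],[0,0,0],[0,0,0],[0,0,0],[0,0,0]],"translation":[[-1.37,0,-0.22],[-1.38,0,-0.08],[-1.39,0,0.05],[-1.38,0,0.19],[-1.34,0,0.31],[-1.32,0,0.45],[-1.26,0,0.58],[-1.2,0,0.68],[0,0,0]],"claw":[1.5,1.5,1.5,1.5,1.5,1.5,1.5,1.5,1.5]}'
```

```text
t: 55.82
tcp_pos: [559.4, -302.9, 197.1]
tool_rot: [-3.137, -0.167, -0.005]
wrist_force: [6.7, -3.9, -11.9]
gripper_width: 0.312
grasp_force: 31.3
```

```bash
python3 -m pendant '{"rot":[[0,0,0],[0,0,0],[0,0,0],[0,0,0],[0,0,0],[0,0,0],[0,0,0],[0,0,0],[0,0,0]],"translation":[[-1.14,0,0.81],[-1.05,0,0.9],[-0.95,0,1.01],[-0.85,0,1.09],[-0.75,0,1.17],[-0.62,0,1.23],[-0.4,0,1.1],[0,0,0],[0,0,0]],"claw":[1.5,1.5,1.5,1.5,1.5,1.5,1.5,1.5,1.5]}'
```

```text
t: 56.57
tcp_pos: [507.1, -308.9, 128.5]
tool_rot: [3.135, 0.168, 0.018]
wrist_force: [11.2, 1.6, 0.8]
gripper_width: 0.309
grasp_force: 33.5
```

```bash
python3 -m pendant '{"rot":[[0,0,0],[0,0,0],[0,0,0],[0,0,0]],"translation":[[0.2,0,0.3],[0.1,0,0.3],[0,0,0],[0,0,0]],"claw":[1.5,1.5,1.5,1.5]}'
python3 -m pendant '{"rot":[[0,0,0],[0,0,0],[0,0,0],[0,0,0],[0,0,0],[0,0,0],[0,0,0],[0,0,0],[0,0,0],[0,0,0]],"translation":[[0,0,0],[0,0,0],[0,0,0],[0,0,0],[0,0,-2],[0,0,-3],[0,0,-2],[0,0,0],[0,0,0],[0,0,0]],"claw":[8.5,8.5,8.5,8.5,8.5,8.5,0,0,0,0]}'
python3 -c "
from h import *
go([510,-308,155],T(.107))"
```

```text
t: 56.9
tcp_pos: [507.9, -309.0, 126.8]
tool_rot: [3.134, 0.17, 0.009]
wrist_force: [-12.4, 10.6, 35.3]
gripper_width: 0.306
grasp_force: 37.2
t: 57.73
tcp_pos: [505.9, -307.8, 189.4]
tool_rot: [-3.136, -0.168, -0.003]
wrist_force: [0.4, -0.6, 0.3]
gripper_width: 0.445
grasp_force: 0.0
now [ 505.9 -307.8  189.4] dpos cm tool [0.4  0.07 3.44] rot deg [-0.08 -0.12  0.02]
```

```bash
python3 -m pendant '{"rot":[[0,0,0],[0,0,0],[0,0,0],[0,0,0],[0,0,0],[0,0,0]],"translation":[[0.2,0,0],[0,0,0],[0,0,1.7],[0,0,1.7],[0,0,0],[0,0,0]],"claw":[0,0,0,0,0,0]}'
python3 -m pendant '{"rot":[[0,0,0],[0,0,0],[0,0,0],[0,0,0]],"translation":[[0,0,0.3],[0,0,0.3],[0,0,0.3],[0,0,0]],"claw":[0,0,0,0]}'
```

```text
t: 58.23
tcp_pos: [507.6, -307.1, 155.1]
tool_rot: [-3.134, -0.169, -0.001]
wrist_force: [-0.8, 0.1, 0.6]
gripper_width: 0.002
grasp_force: 0.0
t: 58.57
tcp_pos: [509.2, -308.6, 149.5]
tool_rot: [3.135, 0.169, 0.008]
wrist_force: [-1.8, 1.6, 6.3]
gripper_width: -0.002
grasp_force: 3.7
```

```bash
python3 -m pendant '{"rot":[[0,0,0],[0,0,0],[0,0,0]],"translation":[[0,0,0.2],[0,0,0],[0,0,0]],"claw":[0,0,0]}'
python3 -m pendant '{"rot":[[0,0,0],[0,0,0],[0,0,0],[0,0,0],[0,0,0],[0,0,0]],"translation":[[0,0,-2],[0,0,-3.5],[-3,0,-3],[-3,0,0],[0,0,0],[0,0,0]],"claw":[0,0,0,0,0,0]}'
python3 - <<'E'
from h import *
a=eyes.grab_frame("wrist"); g=cv2.cvtColor(a,cv2.COLOR_BGR2HSV)
b=eyes.grab_frame("top"); cv2.imwrite("pics/end.png",b); cv2.imwrite("pics/endw.png",a)
# expected knob/lid corner pixels if shut, vs dark blob (knob)
hinge=np.array([638,-295.5,106]); ex=np.array([np.cos(.107),np.sin(.107),0])
for th in (0,.1): print(th,proj("wrist",hinge-130*ex*np.cos(th)+[0,0,43+130*np.sin(th)]).round(0))
m=(g[...,2]<45).astype(np.uint8); k,l,st,ce=cv2.connectedComponentsWithStats(m)
for i in range(1,k):
    if 150<st[i,4]<4000: print(st[i],ce[i].round(0))
print([ (c,tol(at("top",c,7,1)).round(0)) for c,_ in rings("top")])
E
```

```text
t: 58.82
tcp_pos: [509.2, -308.7, 149.4]
tool_rot: [3.135, 0.169, 0.008]
wrist_force: [-6.5, 4.3, 17.6]
gripper_width: 0.003
grasp_force: 8.9
t: 59.32
tcp_pos: [448.6, -314.9, 231.1]
tool_rot: [3.136, 0.166, 0.008]
wrist_force: [0.6, 0.4, 0.1]
gripper_width: -0.002
grasp_force: 0.0
0 [259. 121.]
0.1 [259. 121.]
[  84    0   25   95 1172] [96. 43.]
[]
```

```bash
python3 -c "
from station import job
print(job.finish_job())"
```

```text
the job is handed in; nothing more can be done
None
```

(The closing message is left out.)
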